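# Set a guide roller to a batch of core liner with an offcut as the gauge

### The arm

A 6-joint arm with a two-finger parallel gripper is mounted at the origin on the work surface. World frame = base frame: x ahead of the robot, y to its left, z up, the work surface at z = 0. Lengths are in m, angles in rad, forces in N, time in s.
With the tool pointing down it reaches from about 0.35 to 0.975 m from the base axis. Payload 4.9 kg.
Tool frame: the origin (TCP) lies midway between the tips of the shut fingers; the grasp point (between the pads) lies ctrl.grip_point_offset behind it (ctrl.grip_point_offset is the distance from the TCP to the grasp point, in m); x points along the fingers, y is the direction in which the jaws open and shut, and the axes are right-handed (so a half turn about x gives the same grasp; the last joint's range is limited). The gripper opens to 85 mm and grips with 20 to 120 N. Pads are 22 mm wide; open, the fingers measure 114 mm over their backs; the gripper's body (76 mm by 85 mm) begins 54 mm behind the grasp point. The pads swing forward as they close: fully open they stand 13 mm farther back than shut.
Start: joints at [1.167, 0.053, 1.613, -0, 1.476, -0.119], TCP at [0.176, 0.6, 0.231] pointing down, gripper open.
Joint ranges: [-3.01, 3.01], [-1.01, 2.22], [0.06, 2.58], [-1.02, 4.17], [0.09, 2.62], [-3.14, 3.14]. Speed limits (rad/s): [2.57, 2.57, 3.14, 3.14, 3.14, 3.14].

### API

Orientations are given as a rotation vector (axis times angle).
In Python, from station import ctrl gives the robot as it stands. The module is installed in compiled form; this text tells all that it offers.
- The arm moves only by the tool drive_tool, never from a script. Its argument "commands" is text: rows parted by semicolons, each of 5 numbers parted by spaces: the closure, from -1 (fully open) to 1 (shut), so that 0 is half open, then the shift along the tool's x, y, z in units of 40 mm (1.0 is 40 mm), then the turn about the tool's x in units of 5 degrees (1.0 is 5 degrees). A call has 1 to 8 rows; each row is the pose to reach, as a shift and turn from the pose commanded when the call began, along the tool's axes at that moment; what a row does not reach only later rows make up. A row lasts 1/12 s, in which the tool goes at most 41.7 mm and 7.16 degrees, less where a joint would pass 70% of its speed; a pose out of reach is approached as far as the arm can. A call with a gripper value outside its range is refused whole. The fingers move at their own pace and stop on an object; "newtons" is the grip in N (left out, the last holds). Time passes only in rows, so rows that repeat a pose let the fingers close. It gives the time, the measured TCP pose, the force and the opening at its end, in the units of the state.
- ctrl.get_obs(): the state, without advancing time (a new reading comes with each control period).
- ctrl.get_image(name): name is "side" or "top"; returns (picture, depth): 420x560x3 uint8, blue, green, red; 420x560 float32, m along the optical axis (not along the pixel's ray), 0 where there is no reading.
- ctrl.camera_info(name): a dict with "K" (3x3 intrinsics, pixels), "k1" (the pictures are not rectified: a ray, as slopes to the right and down, at radius r is drawn at 1 + k1 r^2 times it, then the intrinsics apply), "T" (4x4, takes a point from camera to world coordinates). Camera axes: x right, y down, z forward; pixel columns grow to the right and rows downward; lengths in m; the calibration is good to about 2 mm. A picture is of the moment at which its call begins. camera_info takes no time and is no camera call.
- ctrl.finish_job(): hands the job in, once; it reports no verdict.
The state is a dict: "t": time; "q": joint angles; "dq": joint speeds; "effort": joint torques, N m; "tool_pos": TCP position; "tool_rot": TCP orientation; "contact_force": force on the tool from outside, world axes, zero at the start; "wrist_torque": the same for the moment, N m; "opening": finger opening in m.
Only numpy, scipy, OpenCV 4.12 (cv2) and the standard library are available. Lean on these libraries where they do the work, as an engineer would, in place of code of your own. Each camera call takes 0.05 s, during which the arm holds its last target.

### The job

The sloping tube guide has to be set for a new batch of core liner, with the bare offcut of liner as the gauge. Lay the offcut in the guide, on the bed against both lower posts and below the roller, its end well short (at least 2 cm) of the end stop; with it lying there, swing the eccentric lever until the roller just meets it - no more than 2 mm of play, yet not squeezed, so that it still slides under a light push. Then prove the setting by sliding the offcut on through the guide until its end is against the stop, and leave it there; do not disturb the tub, the capped core or the tape.

Things in the scene. Friction and masses are not known exactly. Their poses are not given: they have to be found in the camera images.
- offcut: The gauge: a bare grey offcut of plastic core liner, 50 mm diameter, 200 mm long, about 0.2 kg, flush black bungs in its ends, no caps. Origin at its centre; its y axis is the tube's axis; both ends are alike. It starts lying level on the wooden V rest.
- rest: Fixed plywood rest for the offcut: base 100 x 120 x 10 mm with two V blocks at y = -30 and +30 mm, each 18 mm long, 78 mm wide, 45 mm high. The offcut starts along its y axis, centred within 6 mm, tube axis 47 mm above the table, with about 60 mm of tube overhanging the V blocks at each end. Origin on the table under its centre.
- bed: Fixed sloping bed, 210 mm up the slope x 350 mm long. Origin: middle of its upper face, 82 mm above the table. x points up the slope, away from the robot; y along the guide to the end stop; z off the bed, leaning 30 deg from vertical towards the robot. White strips 4 mm thick cross it at y = -55 and +55 mm: a tube on them has its axis 29 mm off the bed. Bed is clear of fittings where y < -75 mm.
- posts (a point): Two plain round steel posts, 28 mm diameter, tops 46 mm off the bed, at bed y = -35 and +35 mm on a bar 34 x 105 x 10 mm, clamped at a place that varies by some mm. A tube on the bed rolls down against them. Point: midway between them, 29 mm off the bed, on the line where the tube bears; axes as the bed's. The offcut's axis then lies 25 mm up the slope (+x) from it.
- guide_roller: White guide roller, 48 mm diameter, 9 to 45 mm off the bed, up the slope from the tube, spinning freely on the offset shank of the eccentric bolt. Origin on its axis at the bed's surface; moves as the lever turns. Gap between roller and posts = (x of this origin in the axes of point posts) - 24 mm; at a gap of 50 mm that x is 74 mm.
- lever (a joint): Angle a of the eccentric bolt, 0 to 2.7 rad, counter-clockwise seen facing the bed. The lever points a - 1.0 rad from straight up the slope (+ towards the stop). The roller's axis is 9 mm from the bolt's, up the slope by 9 mm x cos(a): raising a closes the gap. Starts at 0.05 to 0.45, gap 5 to 15 mm too wide; closes at 1.2 to 2.3. Stays where left (friction 0.25 N m).
- lever_axis (a point): Point on the fixed axis of the eccentric bolt, 95 mm off the bed. The axis is at right angles to the bed at bed x = 29.6 mm, y = 0.
- lever_knob (a point): Black upright round knob at the lever's outer end, 22 mm diameter, at right angles to the bed, 68 to 113 mm off it, 85 mm from the bolt axis. Point: on its axis, 95 mm off the bed, where to grasp. It turns with the lever; the steel arm below it is 18 mm wide, 56 to 68 mm off the bed, its hub at the bolt 34 mm in diameter with a nut to 81 mm.
- stop_face (a point): End stop: steel plate 90 mm wide, 50 mm high, fixed across the bed. Point: on the face the tube meets, at bed y = 130 mm, 29 mm off the bed; axes as the bed's. With the offcut's end against it, the offcut's centre is at y = -100 mm of this point.
- tub: Bystander: loose open blue plastic tub, 150 x 110 x 75 mm, with yellow caps in it. Origin under its centre.
- core: Bystander: loose capped core standing upright beside the tub, 64 mm diameter over its yellow caps, 122 mm high. Origin under its centre.
- tape: Bystander: loose roll of brown packing tape lying flat, 100 mm diameter, 48 mm high. Origin under its centre.
Not all that is in view belongs to the job. Leave any blue, pink or yellow look-alike of the offcut alone.

How it is judged:
By the outcome, as a careful person would: the job done as asked, in the order asked, and still so for the second after the job is handed in, with the robot touching nothing.
It also fails if it takes over 72 s, if anything falls off the work surface, if the arm or the gripper's body presses on something with over 40 N, if the wrist force passes 120 N, or if a joint passes its speed limit or range.

## Working session

There is one attempt and no reset: what is moved stays moved. The work goes in short steps, Python scripts to look and compute and a tool call to move; the robot and the scene stay as the last step left them, time stands still between calls to the robot, and variables do not carry over. Pictures are saved under pics/ and viewed, and the job is handed in when it is done.

Besides the shell and the picture viewer there is one more tool, called after "Request:" as name(argument=value, ...), one argument or row to a line, values as JSON. drive_tool: Moves the arm, as the interface text tells. Its arguments: {"type":"object","properties":{"commands":{"type":"string"},"newtons":{"type":"number"}},"required":["commands"]}

```bash
mkdir -p pics; cat > h.py <<'E'
import numpy as np,cv2
from station import ctrl
def grab(tag):
    for n in ("side","top"):
        im,d=ctrl.get_image(n); cv2.imwrite(f"pics/{tag}_{n}.png",im); np.savez(f"pics/{tag}_{n}.npz",im=im,d=d)
def load(tag,n):
    z=np.load(f"pics/{tag}_{n}.npz"); return z['im'],z['d']
def slopes(n,uv):
    c=ctrl.camera_info(n);K=np.array(c['K']);uv=np.atleast_2d(np.array(uv,float))
    D=np.array([c['k1'],0,0,0],float)
    return cv2.undistortPoints(uv.reshape(-1,1,2),K,D).reshape(-1,2)
def pts(n,uv,depth):
    s=slopes(n,uv);T=np.array(ctrl.camera_info(n)['T']);depth=np.atleast_1d(depth)
    P=np.c_[s*depth[:,None],depth]
    return P@T[:3,:3].T+T[:3,3]
def ray(n,uv):
    s=slopes(n,uv);T=np.array(ctrl.camera_info(n)['T'])
    return T[:3,3],np.c_[s,np.ones(len(s))]@T[:3,:3].T
def onplane(n,uv,p0,nn):
    o,d=ray(n,uv);t=((np.array(p0)-o)@nn)/(d@nn);return o+d*t[:,None]
def proj(n,P):
    c=ctrl.camera_info(n);T=np.linalg.inv(np.array(c['T']));P=np.atleast_2d(P)@T[:3,:3].T+T[:3,3]
    return cv2.projectPoints(P.reshape(-1,1,3),np.zeros(3),np.zeros(3),np.array(c['K'],float),np.array([c['k1'],0,0,0],float))[0].reshape(-1,2)
E
python3 - <<'E'
from h import *
print(ctrl.get_obs(),ctrl.grip_point_offset)
grab("a")
for n in("side","top"):print(n,ctrl.camera_info(n))
E
```

```text
{'t': 0.0, 'q': array([ 1.16700097e+00,  5.33141313e-02,  1.61427203e+00,  1.01585131e-05,
        1.47601660e+00, -1.19029511e-01]), 'dq': array([ 1.31331301e-03,  5.83219752e-04, -9.76008170e-05,  1.59929144e-04,
       -1.18154993e-03, -8.84240119e-04]), 'effort': array([ 8.64431295e-04, -3.93697894e+01, -3.70169377e+01, -1.60020204e-04,
        7.49001105e-03,  1.45342426e-06]), 'tool_pos': array([0.17535317, 0.59925349, 0.23010264]), 'tool_rot': array([ 0.22200756,  1.55974404, -0.22506232]), 'contact_force': array([-0.14611235, -0.03897766, -0.15618632]), 'wrist_torque': array([0.00249659, 0.02106338, 0.06106339]), 'opening': 0.08514756113104685} 0.0187
side {'K': array([[524.75550625,   0.        , 277.53169969],
       [  0.        , 524.75550625, 217.18852976],
       [  0.        ,   0.        ,   1.        ]]), 'k1': -0.11579002692865704, 'T': array([[ 0.89285117, -0.25878692,  0.36857309, -0.15734978],
       [-0.45032989, -0.50495306,  0.73635956, -1.19337488],
       [-0.00444811, -0.82343897, -0.56738741,  1.13897346],
       [ 0.        ,  0.        ,  0.        ,  1.        ]])}
top {'K': array([[431.26936102,   0.        , 278.14849404],
       [  0.        , 431.26936102, 214.64316951],
       [  0.        ,   0.        ,   1.        ]]), 'k1': -0.0010916797431542258, 'T': array([[-0.00489569, -0.99761487,  0.068852  ,  0.37759402],
       [-0.99998349,  0.00467692, -0.00333816,  0.11439558],
       [ 0.00300818, -0.06886721, -0.9976213 ,  1.32327082],
       [ 0.        ,  0.        ,  0.        ,  1.        ]])}
```

View pics/a_side.png

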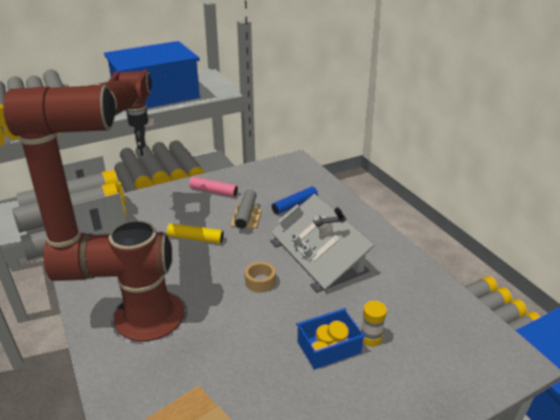

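View pics/a_top.png

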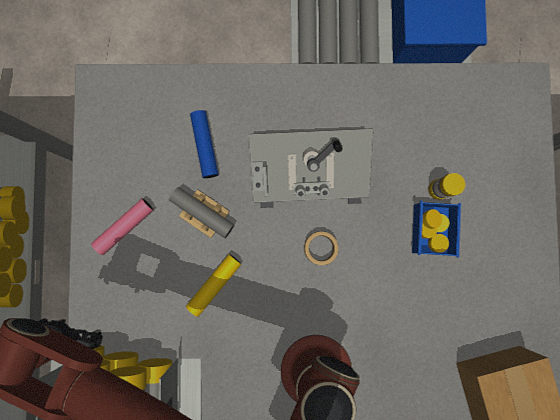

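```bash
python3 - <<'E'
from h import *
im,d=load("a","top")
c=im[90:260,150:390]; cv2.imwrite("pics/crop_a.png",cv2.resize(c,None,fx=3.3,fy=3.3,interpolation=cv2.INTER_CUBIC))
im,d=load("a","side")
c=im[160:300,180:390]; cv2.imwrite("pics/crop_b.png",cv2.resize(c,None,fx=3.8,fy=3.8,interpolation=cv2.INTER_CUBIC))
E
```

```text
(no output)
```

View pics/crop_a.png

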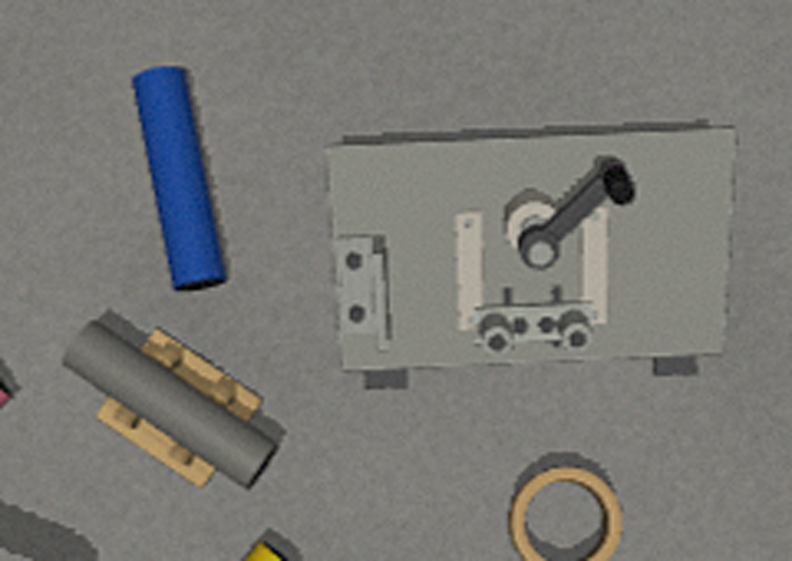

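View pics/crop_b.png

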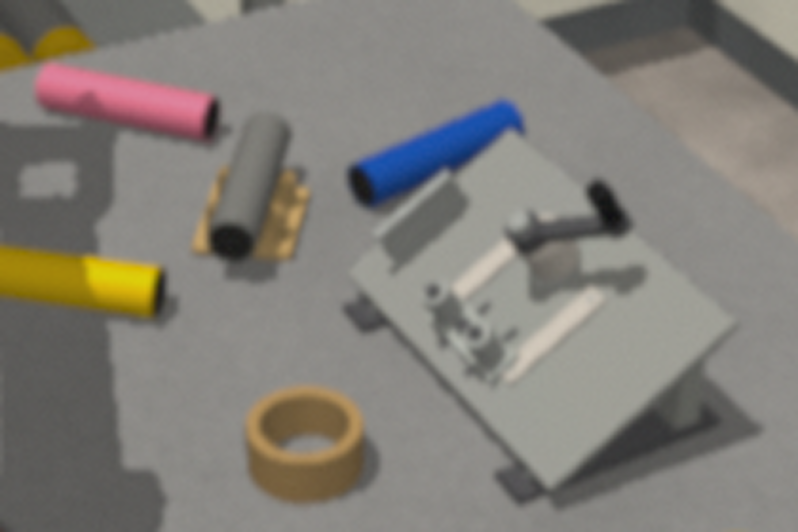

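```bash
cat > m1.py <<'E'
from h import *
def bedpose(tag):
    out={}
    for n in("top","side"):
        im,d=load(tag,n)
        v,u=np.nonzero(d>0); P=pts(n,np.c_[u,v],d[v,u])
        np.save(f"pics/P_{n}.npy",np.c_[P,u,v])
        b=(P[:,0]>.4)&(P[:,0]<.85)&(abs(P[:,1]-0.0)<.4)&(P[:,2]>.02)&(P[:,2]<.16)
        Q=P[b]
        # ransac plane with tilt ~30
        best=0
        rng=np.random.default_rng(0)
        for _ in range(800):
            a=Q[rng.choice(len(Q),3,False)]
            nn=np.cross(a[1]-a[0],a[2]-a[0]);L=np.linalg.norm(nn)
            if L<1e-4: continue
            nn/=L; nn*=np.sign(nn[2])
            if abs(nn[2]-.866)>.05: continue
            k=(abs((Q-a[0])@nn)<.002).sum()
            if k>best: best=k;bn=nn;bp=a[0]
        for _ in range(3):
            I=Q[abs((Q-bp)@bn)<.003]; bp=I.mean(0); bn=np.linalg.svd(I-bp)[2][2]; bn*=np.sign(bn[2])
        out[n]=(bp,bn,I)
        ex=np.cross(np.array([0,1,0]),bn)
        print(n,len(I),bp.round(4),bn.round(4),'tilt',np.degrees(np.arccos(bn[2])),'yaw',np.degrees(np.arctan2(-bn[1],-bn[0])))
    return out
if __name__=="__main__":
    o=bedpose("a")
    for n in o:
        bp,bn,I=o[n]
        ey=np.cross([0,0,1],-bn*[1,1,0]);ey=np.cross(bn,np.cross([0,0,1],bn));
        ex=np.array([0,0,1])-bn*bn[2]; ex/=np.linalg.norm(ex); ey=np.cross(bn,ex)
        a=(I-bp)@ex; b=(I-bp)@ey
        r=cv2.minAreaRect(np.c_[a,b].astype(np.float32)*1000)
        print(n,'ex',ex,'ey',ey,'rect mm',r, np.percentile(a,[.2,99.8]),np.percentile(b,[.2,99.8]))
        c=bp+ex*r[0][0]/1000+ey*r[0][1]/1000; print('center',c)
    P=np.load("pics/P_top.npy"); tb=P[(P[:,0]>.3)&(P[:,0]<.8)&(abs(P[:,1])<.5)&(abs(P[:,2])<.012)]; print('table z top',np.median(tb[:,2]))
    P=np.load("pics/P_side.npy"); tb=P[(P[:,0]>.3)&(P[:,0]<.8)&(abs(P[:,1])<.5)&(abs(P[:,2])<.012)]; print('table z side',np.median(tb[:,2]))
    # offcut: points above rest
    for n in("top","side"):
        P=np.load(f"pics/P_{n}.npy")
        im,_=load("a",n); col=im[P[:,4].astype(int),P[:,3].astype(int)].astype(int)
        g=(col.max(1)-col.min(1)<25)
        b=(P[:,2]>.035)&(P[:,2]<.09)&(P[:,0]>.38)&(P[:,0]<.65)&(P[:,1]>.2)&(P[:,1]<.5)&g
        Q=P[b,:3]; m=Q[:,:2].mean(0); r=cv2.minAreaRect(Q[:,:2].astype(np.float32)*1000)
        print(n,'offcut',len(Q),m,r,'ztop',np.percentile(Q[:,2],98))
E
python3 m1.py
```

```text
top 5129 [0.6108 0.0085 0.0859] [-0.4988 -0.0245  0.8664] tilt 29.958839531915594 yaw 2.8076038323857344
side 2573 [ 0.6014 -0.0155  0.077 ] [-0.497  -0.0224  0.8675] tilt 29.832030152477166 yaw 2.585833959130688
top ex [0.8653444  0.04243752 0.49937773] ey [-4.89823228e-02  9.98799646e-01 -3.46944695e-18] rect mm ((-16.29163360595703, 10.57061767578125), (230.8531951904297, 766.5404663085938), 0.5342531800270081) [-0.11359465  0.09670733] [-0.3629173  0.3410269]
center [0.5961422  0.01837582 0.07772257]
side ex [0.86660418 0.03913756 0.49745899] ey [-0.045116    0.99898175  0.        ] rect mm ((1.4878768920898438, 133.2724609375), (568.4459228515625, 210.17520141601562), 89.87779998779297) [-0.10360859  0.10588562] [-0.14892319  0.3803971 ]
center [0.59670193 0.11765554 0.07775977]
table z top -0.0007356255159459701
table z side -0.002787722033798845
top offcut 1165 [0.47412009 0.3357159 ] ((461.10736083984375, 366.3637390136719), (193.4834747314453, 209.64805603027344), 24.506427764892578) ztop 0.07531957515656992
side offcut 465 [0.46659948 0.31737996] ((473.4327392578125, 332.6640930175781), (202.28204345703125, 135.22947692871094), 25.401334762573242) ztop 0.07197240934618912
```

```bash
cat > m2.py <<'E'
from h import *
yaw=np.radians(2.7);t=np.radians(30)
ex=np.array([np.cos(t)*np.cos(yaw),np.cos(t)*np.sin(yaw),np.sin(t)]); ey=np.array([-np.sin(yaw),np.cos(yaw),0]); ez=np.cross(ex,ey)
R=np.c_[ex,ey,ez]
if __name__=="__main__":
  for n in("top","side"):
    P=np.load(f"pics/P_{n}.npy"); X=P[:,:3]
    g=np.array([.607,.0085,.082])
    B=(X-g)@R
    near=(abs(B[:,2])<.05)&(abs(B[:,0])<.15)&(abs(B[:,1])<.25)
    zc=np.median(B[near&(abs(B[:,2])<.012),2])
    on=near&(abs(B[:,2]-zc)<.003)
    mask=np.zeros((420,560),np.uint8); mask[P[on,4].astype(int),P[on,3].astype(int)]=1
    k,l,s,_=cv2.connectedComponentsWithStats(mask); big=1+np.argmax(s[1:,4]); 
    sel=on&(l[P[:,4].astype(int),P[:,3].astype(int)]==big)
    b=B[sel]
    # edges: for y ends use quantized strips
    lo=[];hi=[]
    xs=np.arange(-.09,.09,.01)
    for x in xs:
        r=b[abs(b[:,0]-x)<.005,1]
        if len(r)>10: lo.append(r.min());hi.append(r.max())
    xl=[];xh=[]
    for y in np.arange(-.16,.16,.01):
        r=b[abs(b[:,1]-y)<.005,0]
        if len(r)>5: xl.append(r.min());xh.append(r.max())
    print(n,'y edges',np.median(lo)*1e3,np.median(hi)*1e3,'x',np.median(xl)*1e3,np.median(xh)*1e3,'z',zc*1e3)
    # slopes of edge
    pos=g+R@np.array([(np.median(xl)+np.median(xh))/2,(np.median(lo)+np.median(hi))/2,zc]); print('origin',pos)
  for n,cx in(("top",None),("side",None)):
    P=np.load(f"pics/P_{n}.npy")
    im,_=load("a",n); col=im[P[:,4].astype(int),P[:,3].astype(int)].astype(int)
    gmask=(col.max(1)-col.min(1)<25)
    b=(P[:,2]>.052)&(P[:,2]<.09)&(P[:,0]>.38)&(P[:,0]<.6)&(P[:,1]>.22)&(P[:,1]<.5)&gmask
    Q=P[b,:3]
    mk=np.zeros((420,560),np.uint8); mk[P[b,4].astype(int),P[b,3].astype(int)]=1
    k,l,s,_=cv2.connectedComponentsWithStats(mk); big=1+np.argmax(s[1:,4]); Q=P[b][l[P[b,4].astype(int),P[b,3].astype(int)]==big,:3]
    # cylinder fit: axis horizontal-ish
    from scipy.optimize import least_squares
    m=Q.mean(0); 
    def f(p):
        dd=np.array([np.cos(p[3]),np.sin(p[3]),0]); w=Q-[p[0],p[1],p[2]]; w=w-np.outer(w@dd,dd); return np.linalg.norm(w,axis=1)-.025
    r=least_squares(f,[m[0],m[1],.047,np.radians(57)],loss='soft_l1',f_scale=.002)
    dd=np.array([np.cos(r.x[3]),np.sin(r.x[3]),0]); s=(Q-r.x[:3])@dd
    c=r.x[:3]+dd*(s.min()+s.max())/2
    print(n,len(Q),'ang',np.degrees(r.x[3]),'len',s.max()-s.min(),'centre',c,'rms',np.sqrt(np.mean(f(r.x)**2)))
E
python3 m2.py
```

```text
top y edges -167.884774729736 178.82077656376705 x -106.95082593712662 100.79391830118745 z 1.3767130477661629
origin [0.60339177 0.01380392 0.08165304]
side y edges -171.99566895349665 166.9898080382364 x -110.99571064004746 96.34437039703911 z -0.6511565344486956
origin [0.60110595 0.00571633 0.07777325]
top 1130 ang 55.76840137363871 len 0.20146565130801986 centre [0.47430243 0.33696558 0.04656501] rms 0.002168686408886626
side 381 ang 55.866997296941435 len 0.21060076725929844 centre [0.4715768  0.3338456  0.04240362] rms 0.0032251753207455944
```

```bash
cat > m3.py <<'E'
from h import *; from m2 import R
O={"top":np.array([.6034,.0135,.0817]),"side":np.array([.6011,.0115,.0778])}
import sys
tag=sys.argv[1]
for n in("top","side"):
    im,d=load(tag,n); v,u=np.nonzero(d>0); B=(pts(n,np.c_[u,v],d[v,u])-O[n])@R*1e3
    col=im[v,u].astype(int)
    def rep(name,m):
        if m.sum()>0: 
            q=B[m]; print(n,name,m.sum(),'med',np.median(q,0).round(1),'min',q.min(0).round(1),'max',q.max(0).round(1),'px',u[m].mean().round(1),v[m].mean().round(1))
    X,Y,Z=B.T
    inb=(abs(X)<110)&(abs(Y)<175)
    rep('knobtop',inb&(Z>105)&(Z<122))
    rep('nut/hub',inb&(abs(X-30)<20)&(abs(Y)<20)&(Z>74)&(Z<90))
    rep('post+',inb&(abs(Y-35)<20)&(X<-30)&(Z>40)&(Z<52))
    rep('post-',inb&(abs(Y+35)<20)&(X<-30)&(Z>40)&(Z<52))
    rep('stop top',inb&(Y>110)&(Y<150)&(Z>43)&(Z<56))
    rep('roller',inb&(abs(X-38)<40)&(abs(Y)<40)&(Z>40)&(Z<50))
    W=(col.min(1)>150)&inb
    rep('strip-',W&(abs(Y+55)<15)&(abs(Z)<12)); rep('strip+',W&(abs(Y-55)<15)&(abs(Z)<12))
E
python3 m3.py a
```

```text
top knobtop 57 med [ 88.  -59.5 112.5] min [ 78.7 -70.3 105.4] max [ 98.9 -50.  116.9] px 338.2 147.6
top nut/hub 57 med [30.4  0.1 79.5] min [ 20.2 -14.4  74. ] max [45.8 15.9 85.8] px 313.5 165.5
top post+ 68 med [-61.7  37.3  46. ] min [-75.8  22.7  40.2] max [-49.7  48.8  51.9] px 300.4 192.8
top post- 72 med [-61.  -34.2  46.1] min [-76.9 -46.6  40.6] max [-48.7 -20.4  51.3] px 324.5 191.4
top stop top 109 med [-16.4 135.7  49.1] min [-63.8 130.5  44. ] max [ 26.6 140.9  54.2] px 264.9 180.6
top roller 95 med [49.8  9.9 44.8] min [ 23.7 -15.   40.5] max [60.9 24.1 49.6] px 309.6 155.6
top strip- 202 med [-14.9 -54.7   4.1] min [-66.5 -63.9  -2.4] max [ 39.4 -42.2  10.7] px 330.0 170.4
top strip+ 199 med [-11.6  57.2   3.6] min [-78.9  43.3  -2.2] max [38.9 66.8 11.8] px 291.8 171.6
side knobtop 35 med [ 87.4 -63.1 112.2] min [ 77.3 -72.6 105.5] max [ 97.2 -47.  117.2] px 336.7 210.4
side nut/hub 43 med [30.3 -1.8 78.4] min [ 14.  -19.   74.5] max [44.3 10.  86.5] px 316.8 218.9
side post+ 40 med [-61.9  35.2  45.2] min [-73.8  19.5  40.6] max [-49.7  50.5  51.8] px 294.2 237.0
side post- 47 med [-62.1 -37.5  45.9] min [-75.3 -53.   41.2] max [-49.9 -19.2  51.6] px 305.2 248.4
side stop top 78 med [-19.1 133.8  47.8] min [-62.8 125.1  43.1] max [ 24.1 146.5  54.3] px 288.4 213.8
side roller 32 med [ 33.8 -12.6  45.3] min [ 15.1 -23.8  40.5] max [61.6 22.3 49.3] px 323.1 225.1
side strip- 208 med [-12.9 -54.1   3.2] min [-97.7 -69.6  -7.6] max [ 99.6 -40.1  11.7] px 324.7 248.3
side strip+ 121 med [-6.9 58.   2.3] min [-97.4  40.8  -5.7] max [98.7 70.  11.5] px 310.2 227.9
```

```bash
cat > tl.py <<'E'
from h import *
from scipy.spatial.transform import Rotation as Ro
def tool():
    o=ctrl.get_obs(); return np.array(o['tool_pos']),Ro.from_rotvec(o['tool_rot']).as_matrix(),o
def to(target,tubeang=None):
    p,Rm,o=tool(); d=Rm.T@(np.array(target)-p)/.04
    print('t',round(o['t'],2),'pos',p.round(4),'open',round(o['opening'],4),'F',o['contact_force'].round(1)); print('shift units',d.round(3))
    ya=np.degrees(np.arctan2(Rm[1,1],Rm[0,1])); za=np.degrees(np.arctan2(Rm[1,2],Rm[0,2]))
    print('tool y dir deg',ya,'z dir',za,'x',Rm[:,0].round(3),'q',o['q'].round(2))
    if tubeang is not None:
        # want tool z along tube axis; turn +theta about tool x (down) rotates heading by -theta
        e=(za-tubeang+90)%180-90; print('turn deg about tool x',e,'units',e/5)
E
python3 - <<'E'
from tl import *
to([.4293,.2708,.15],55.8)
E
```

```text
t 0.1 pos [0.1754 0.5993 0.2302] open 0.0856 F [-0.3  0.  -0.6]
shift units [ 2.014 -6.094  8.401]
tool y dir deg 73.68385360816397 z dir -16.316172511731956 x [-0.001 -0.002 -1.   ] q [ 1.17  0.05  1.61  0.    1.48 -0.12]
turn deg about tool x -72.11617251173195 units -14.42323450234639
```

Request:
drive_tool(
  commands="-1 0.5 -6.1 8.4 -14.4;-1 0.5 -6.1 8.4 -14.4;-1 0.5 -6.1 8.4 -14.4;-1 0.5 -6.1 8.4 -14.4;-1 0.5 -6.1 8.4 -14.4;-1 0.5 -6.1 8.4 -14.4;-1 0.5 -6.1 8.4 -14.4;-1 0.5 -6.1 8.4 -14.4",
  newtons=80,
)

```text
t: 0.77
tool_pos: [0.3652, 0.3542, 0.216]
tool_rot: [-0.507, 1.511, 0.506]
contact_force: [1.1, 0.4, 0.7]
opening: 0.0857
```

```bash
python3 - <<'E'
from tl import *
to([.4293,.2708,.15],55.8)
E
```

```text
t 0.77 pos [0.3652 0.3542 0.216 ] open 0.0857 F [1.1 0.4 0.7]
shift units [ 1.649 -2.628  0.022]
tool y dir deg 127.06924563311763 z dir 37.06924520907332 x [-0. -0. -1.] q [ 0.62 -0.22  1.9  -0.    1.47 -1.59]
turn deg about tool x -18.73075479092668 units -3.7461509581853365
```

Request:
drive_tool(
  commands="-1 1.6 -2.6 0 -3.7;-1 1.6 -2.6 0 -3.7;-1 1.6 -2.6 0 -3.7;-1 1.6 -2.6 0 -3.7;-1 1.6 -2.6 0 -3.7;-1 1.6 -2.6 0 -3.7;-1 1.6 -2.6 0 -3.7",
)

```text
t: 1.35
tool_pos: [0.427, 0.2736, 0.1535]
tool_rot: [-0.752, 1.435, 0.753]
contact_force: [0.5, 0.3, -0.2]
opening: 0.0856
```

```bash
python3 - <<'E'
from tl import *
to([.4293,.2708,.03],55.8)
E
```

```text
t 1.35 pos [0.427  0.2736 0.1535] open 0.0856 F [ 0.5  0.3 -0.2]
shift units [ 3.086 -0.087 -0.029]
tool y dir deg 145.28800681428697 z dir 55.28804430345035 x [ 0.001  0.001 -1.   ] q [ 0.42 -0.17  1.96  0.    1.35 -2.11]
turn deg about tool x -0.5119556965496486 units -0.10239113930992971
```

Request:
drive_tool(
  commands="-1 1.0 -0.1 0 -0.1;-1 2.0 -0.1 0 -0.1;-1 3.0 -0.1 0 -0.1;-1 3.0 -0.1 0 -0.1;-1 3.0 -0.1 0 -0.1",
)

```text
t: 1.77
tool_pos: [0.4283, 0.2707, 0.0313]
tool_rot: [-0.76, 1.438, 0.761]
contact_force: [-0.8, 0.6, 0.9]
opening: 0.0856
```

```bash
python3 - <<'E'
from tl import *
to([.4293,.2708,.033],55.8)
grab("b")
im,d=load("b","top")
cv2.imwrite("pics/b_c.png",cv2.resize(im[150:300,140:320],None,fx=4,fy=4,interpolation=cv2.INTER_CUBIC))
im,d=load("b","side")
cv2.imwrite("pics/b_d.png",cv2.resize(im[150:300,180:330],None,fx=4,fy=4,interpolation=cv2.INTER_CUBIC))
E
```

```text
t 1.77 pos [0.4283 0.2707 0.0313] open 0.0856 F [-0.8  0.6  0.9]
shift units [-0.044 -0.019  0.016]
tool y dir deg 145.8462618519644 z dir 55.84675189930726 x [-0.004 -0.002 -1.   ] q [ 0.42 -0.01  2.03  0.    1.12 -2.13]
turn deg about tool x 0.0467518993072531 units 0.00935037986145062
```

View pics/b_c.png

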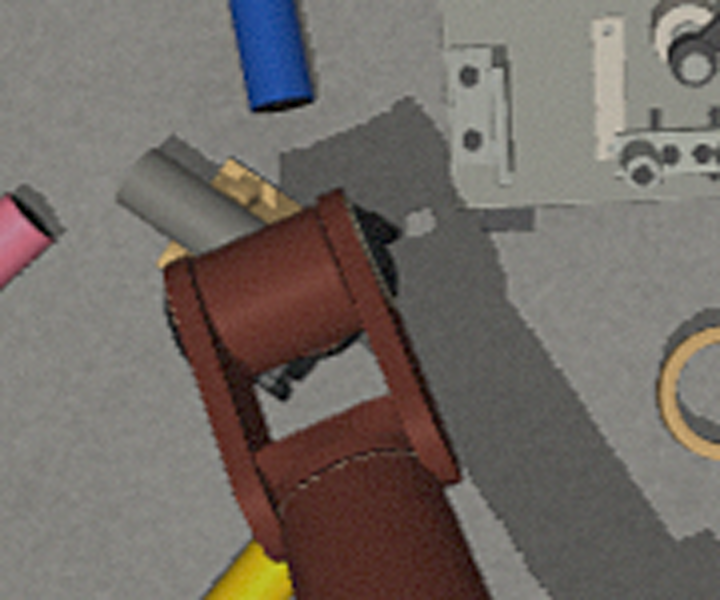

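View pics/b_d.png

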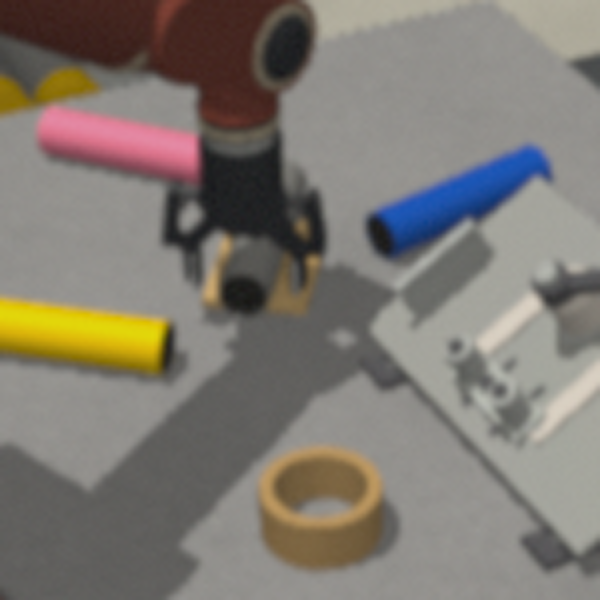

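Request:
drive_tool(
  commands="1 0 0 0 0;1 0 0 0 0;1 0 0 0 0;1 0 0 0 0;1 0 0 0 0;1 0 0 0 0;1 0 0 0 0;1 0 0 0 0",
  newtons=80,
)

```text
t: 2.53
tool_pos: [0.4304, 0.2715, 0.0348]
tool_rot: [-0.757, 1.433, 0.76]
contact_force: [-6.1, 0.7, 8.4]
opening: 0.0475
```

Request:
drive_tool(
  commands="1 -0.2 0 0 0;1 -0.6 0 0 0;1 -1.4 0 0 0;1 -2.4 0 0 0;1 -3.4 0 0 0;1 -4 0 0 0;1 -4 0 0 0;1 -4 0 0 0",
)

```text
t: 3.2
tool_pos: [0.431, 0.2704, 0.1944]
tool_rot: [-0.759, 1.431, 0.757]
contact_force: [-0.7, -0.6, -3.9]
opening: 0.0477
```

```bash
python3 - <<'E'
from tl import *
to([.4293,.2708,.033],55.8)
grab("c")
im,d=load("c","side")
cv2.imwrite("pics/c_d.png",cv2.resize(im[110:280,170:330],None,fx=3.5,fy=3.5,interpolation=cv2.INTER_CUBIC))
E
```

```text
t 3.2 pos [0.431  0.2704 0.1944] open 0.0477 F [-0.7 -0.6 -3.9]
shift units [ 4.036  0.052 -0.027]
tool y dir deg 145.732713201067 z dir 55.733095701190905 x [ 0.004  0.001 -1.   ] q [ 0.41 -0.21  1.92 -0.    1.42 -2.13]
turn deg about tool x -0.06690429880909221 units -0.013380859761818442
```

View pics/c_d.png

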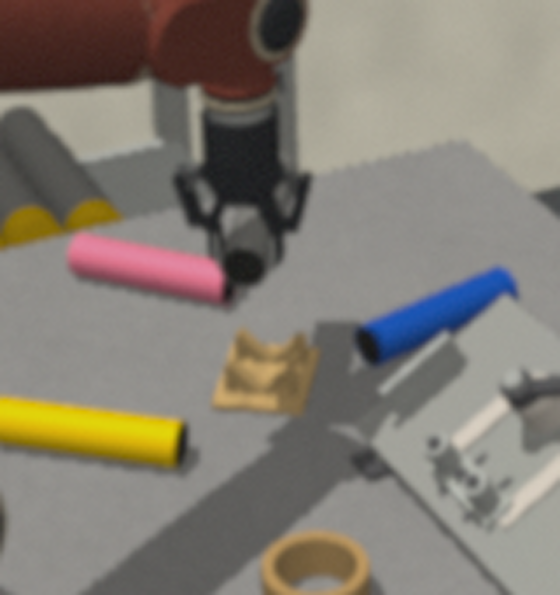

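```bash
cat > fit.py <<'E'
from tl import *
from scipy.optimize import least_squares
def fit(tag,n,guess,ang,rad=.12,zmin=-.04,length=.2):
    im,d=load(tag,n); v,u=np.nonzero(d>0); P=pts(n,np.c_[u,v],d[v,u]); col=im[v,u].astype(int)
    dd=np.array([np.cos(ang),np.sin(ang),0]); w=P-guess; s=w@dd; r=np.linalg.norm(w-np.outer(s,dd),axis=1)
    m=(abs(s)<rad)&(r<.042)&(col.max(1)-col.min(1)<25)&(col.mean(1)>60)&(col.mean(1)<150)
    Q=P[m]
    D=lambda p:np.array([np.cos(p[3])*np.cos(p[4]),np.sin(p[3])*np.cos(p[4]),np.sin(p[4])])
    def f(p):
        e=D(p); w=Q-p[:3]; w=w-np.outer(w@e,e); return np.linalg.norm(w,axis=1)-.025
    q=least_squares(f,[*guess,ang,0],loss='cauchy',f_scale=.0015)
    g=abs(f(q.x))<.004; e=D(q.x); s=(Q[g]-q.x[:3])@e
    print(n,'N',g.sum(),len(Q),'ang',np.degrees(q.x[3]).round(2),'tilt',np.degrees(q.x[4]).round(2),'mid',q.x[:3].round(4),'ends',(q.x[:3]+e*s.min()).round(4),(q.x[:3]+e*s.max()).round(4))
    return q.x
E
python3 - <<'E'
from fit import *
a=np.radians(55.8)
for n in("top","side"):
    fit("c",n,np.array([.431+.08*np.cos(a),.2704+.08*np.sin(a),.207]),a)
E
```

```text
top N 571 583 ang 56.72 tilt -0.24 mid [0.6357 0.5835 0.2002] ends [0.4785 0.344  0.2014] [0.5283 0.4198 0.201 ]
side N 177 246 ang 57.07 tilt -0.26 mid [1.0024 1.1536 0.1969] ends [0.4131 0.2435 0.2018] [0.5301 0.4241 0.2008]
```

```bash
cat > bed.py <<'E'
from tl import *
from m2 import R
Ob=np.array([.6034,.0140,.0820])
def w(x,y,z): return Ob+R@(np.array([x,y,z])/1e3)
E
python3 - <<'E'
from bed import *
print('final axis',w(-21,-115.5,29),'hover',w(-21,-115.5,129))
h=w(-21,-115.5,129); to([h[0],h[1],.195],92.7)
E
```

```text
final axis [ 0.57619055 -0.10291153  0.09661474] hover [ 0.52624605 -0.10526685  0.18321728]
t 3.3 pos [0.429  0.2696 0.1903] open 0.0478 F [-0.3  0.5 -3.2]
shift units [-0.108 -7.285 -6.376]
tool y dir deg 145.7367004427705 z dir 55.737043010743754 x [-0.003 -0.002 -1.   ] q [ 0.41 -0.2   1.92 -0.    1.42 -2.13]
turn deg about tool x -36.96295698925625 units -7.39259139785125
```

Request:
drive_tool(
  commands="1 1 0 0 0;1 2 0 0 0;1 3 0 0 0;1 3.5 0 0 0;1 3.7 0 0 0;1 3.8 0 0 0;1 3.8 0 0 0",
)

```text
t: 3.88
tool_pos: [0.4296, 0.27, 0.0396]
tool_rot: [-0.759, 1.437, 0.759]
contact_force: [0.1, -0.3, -3.7]
opening: 0.0475
```

Request:
drive_tool(
  commands="1 0.15 0 0 0;1 0.15 0 0 0;1 0.15 0 0 0",
)

```text
t: 4.13
tool_pos: [0.431, 0.2715, 0.0363]
tool_rot: [-0.758, 1.431, 0.76]
contact_force: [-3.5, 1.7, 2.4]
opening: 0.0474
```

Touching the rest again. I release, make a half turn of the wrist (so the last joint has range for the placing) and grasp again.

Request:
drive_tool(
  commands="-1 0 0 0 0;-1 0 0 0 0;-1 0 0 0 0;-1 0 0 0 0;-1 0 0 0 0;-1 -1 0 0 0;-1 -2 0 0 0;-1 -2.5 0 0 0",
)

```text
t: 4.8
tool_pos: [0.4321, 0.271, 0.1389]
tool_rot: [-0.758, 1.429, 0.757]
contact_force: [1.6, 0.4, 0.4]
opening: 0.0855
```

Request:
drive_tool(
  commands="-1 0 0 0 10;-1 0 0 0 10;-1 0 0 0 10;-1 0 0 0 10;-1 0 0 0 10;-1 0 0 0 10;-1 0 0 0 10;-1 0 0 0 10",
)

```text
t: 5.47
tool_pos: [0.4302, 0.2702, 0.1344]
tool_rot: [-0.077, 1.569, 0.077]
contact_force: [0.7, -0.5, 0.3]
opening: 0.0854
```

Request:
drive_tool(
  commands="-1 0 0 0 10;-1 0 0 0 10;-1 0 0 0 10;-1 0 0 0 10;-1 0 0 0 10;-1 0 0 0 10;-1 0 0 0 10;-1 0 0 0 10",
)

```text
t: 6.13
tool_pos: [0.4303, 0.2702, 0.1344]
tool_rot: [0.603, 1.485, -0.603]
contact_force: [-0.2, -0.2, 0.3]
opening: 0.0856
```

Request:
drive_tool(
  commands="-1 0 0 0 10;-1 0 0 0 10;-1 0 0 0 10;-1 0 0 0 10;-1 0 0 0 10;-1 0 0 0 10;-1 0 0 0 10;-1 0 0 0 10",
)

```text
t: 6.8
tool_pos: [0.4302, 0.2703, 0.1345]
tool_rot: [1.261, 1.175, -1.262]
contact_force: [0.5, 0.8, -1.0]
opening: 0.0854
```

```bash
python3 - <<'E'
from tl import *
grab("d")
a=np.radians(55.8)
from fit import fit
for n in("top","side"):
    fit("d",n,np.array([.4743,.337,.045]),a)
to([.4293,.2708,.035],55.8)
E
```

```text
top N 358 381 ang 55.83 tilt -0.27 mid [0.6445 0.5872 0.0457] ends [0.4192 0.2552 0.0476] [0.5308 0.4196 0.0466]
side N 336 388 ang 55.79 tilt -0.5 mid [1.643  2.0586 0.0247] ends [0.4135 0.25   0.0439] [0.5303 0.4218 0.0421]
t 6.9 pos [0.4302 0.2703 0.1345] open 0.0857 F [-0.7  0.2 -0.6]
shift units [ 2.487 -0.025 -0.011]
tool y dir deg -3.8991947284675548 z dir -93.89919477614599 x [ 0. -0. -1.] q [ 0.41 -0.15  1.97 -0.    1.32  0.48]
turn deg about tool x 30.300805223854013 units 6.060161044770803
```

Request:
drive_tool(
  commands="-1 0 0 0 6.06;-1 0 0 0 6.06;-1 0 0 0 6.06;-1 0 0 0 6.06;-1 0 0 0 6.06;-1 0 0 0 6.06",
)

```text
t: 7.4
tool_pos: [0.4303, 0.2703, 0.1345]
tool_rot: [1.635, 0.864, -1.635]
contact_force: [0.2, 0.6, -0.4]
opening: 0.0852
```

Request:
drive_tool(
  commands="-1 1 0 0 0;-1 2 0 0 0;-1 2.4 0 0 0;-1 2.4 0 0 0;-1 2.4 0 0 0",
)

```text
t: 7.82
tool_pos: [0.4296, 0.27, 0.0378]
tool_rot: [1.634, 0.863, -1.638]
contact_force: [0.4, -0.7, 0.1]
opening: 0.0859
```

Request:
drive_tool(
  commands="1 0 0 0 0;1 0 0 0 0;1 0 0 0 0;1 0 0 0 0;1 0 0 0 0;1 0 0 0 0;1 0 0 0 0;1 0 0 0 0",
  newtons=90,
)

```text
t: 8.48
tool_pos: [0.4304, 0.2715, 0.0409]
tool_rot: [1.639, 0.863, -1.637]
contact_force: [-6.4, 0.7, 9.0]
opening: 0.047
```

Request:
drive_tool(
  commands="1 -0.2 0 0 0;1 -0.6 0 0 0;1 -1.4 0 0 0;1 -2.4 0 0 0;1 -3.4 0 0 0;1 -4 0 0 0;1 -4 0 0 0;1 -4 0 0 0",
)

```text
t: 9.15
tool_pos: [0.4312, 0.2705, 0.2008]
tool_rot: [1.642, 0.86, -1.634]
contact_force: [-0.7, -0.6, -3.9]
opening: 0.0469
```

```bash
python3 - <<'E'
from bed import *
from fit import fit
grab("e")
a=np.radians(55.8)
h=w(-21,-115.5,129); to([h[0],h[1],.198],92.7)
for n in("top","side"):
    fit("e",n,np.array([.4743,.337,.205]),a)
E
```

```text
t 9.25 pos [0.4291 0.2697 0.1965] open 0.047 F [-0.1  0.1 -3.1]
shift units [-0.029  7.316  6.343]
tool y dir deg -34.549357234889825 z dir -124.5490980056817 x [-0.003 -0.002 -1.   ] q [ 0.41 -0.21  1.92 -0.    1.44  1.02]
turn deg about tool x -37.2490980056817 units -7.4498196011363405
top N 560 580 ang 57.02 tilt -1.31 mid [0.6717 0.6411 0.194 ] ends [0.419  0.2517 0.2046] [0.5282 0.4199 0.2   ]
side N 183 250 ang 56.21 tilt -1.82 mid [0.9943 1.1141 0.1704] ends [0.4149 0.2483 0.2035] [0.5293 0.4193 0.197 ]
```

Request:
drive_tool(
  commands="1 -0.2 0.5 0.4 -1;1 -0.2 1.2 1 -2;1 -0.2 1.9 1.6 -3.2;1 -0.2 2.6 2.2 -4.4;1 -0.2 3.3 2.8 -5.6;1 -0.2 4 3.4 -6.6;1 -0.2 4.7 4 -7.4;1 -0.2 5.3 4.6 -7.4",
  newtons=110,
)

```text
t: 9.92
tool_pos: [0.4993, -0.0035, 0.2033]
tool_rot: [1.174, 1.234, -1.179]
contact_force: [0.5, -0.0, -2.9]
opening: 0.046
```

```bash
python3 - <<'E'
from bed import *
h=w(-21,-115.5,129); to([h[0],h[1],.198],92.7)
E
```

```text
t 9.92 pos [ 0.4993 -0.0035  0.2033] open 0.046 F [ 0.5 -0.  -2.9]
shift units [0.13  0.559 2.572]
tool y dir deg 2.560514247808277 z dir -87.43956659788965 x [-0.005  0.    -1.   ] q [-0.16 -0.23  1.93 -0.    1.45 -0.2 ]
turn deg about tool x -0.13956659788965453 units -0.027913319577930907
```

Request:
drive_tool(
  commands="1 0 0.2 0.6 0;1 0 0.3 1.2 0;1 0 0.4 1.7 0;1 0 0.5 2.1 0;1 0 0.5 2.1 0;1 0 0.5 2.1 0",
)

```text
t: 10.42
tool_pos: [0.5228, -0.0847, 0.2036]
tool_rot: [1.178, 1.233, -1.181]
contact_force: [-0.5, -0.1, -3.1]
opening: 0.0463
```

```bash
python3 - <<'E'
from bed import *
from fit import fit
grab("f")
h=w(-21,-115.5,129); to([h[0],h[1],.198],92.7)
p,_,_=tool()
for n in("top","side"):
    x=fit("f",n,p+[0,.08,.007],np.radians(92.7))
    dd=R.T@np.array([np.cos(x[3]),np.sin(x[3]),np.tan(x[4])])
    b=R.T@(x[:3]-Ob)*1e3
    for y in(-115,-35,35): print(n,y,(b+dd*(y-b[1])/dd[1]).round(1))
E
```

```text
t 10.52 pos [ 0.5231 -0.0837  0.2046] open 0.0462 F [-0.8  0.8 -2.6]
shift units [0.164 0.056 0.541]
tool y dir deg 2.471055527999522 z dir -87.52917059179009 x [-0.003  0.001 -1.   ] q [-0.3  -0.16  1.86  0.    1.44 -0.34]
turn deg about tool x -0.22917059179007992 units -0.045834118358015985
top N 1032 1064 ang 93.88 tilt -0.4 mid [ 0.6113 -1.3911  0.2172] ends [ 0.5208 -0.0553  0.2078] [0.5106 0.0952 0.2067]
top -115 [ -10.3 -115.   151.6]
top -35 [-12.  -35.  151.9]
top 35 [-13.5  35.  152.2]
side N 439 539 ang 93.54 tilt -0.7 mid [ 0.5634 -0.7732  0.2137] ends [ 0.5223 -0.1096  0.2056] [0.5095 0.097  0.2031]
side -115 [ -13.5 -115.   150.4]
side -35 [-15.  -35.  150.2]
side 35 [-16.3  35.  149.9]
```

View pics/f_side.png

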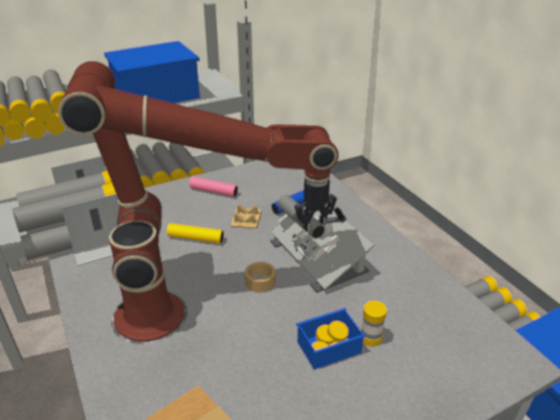

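```bash
cat >> bed.py <<'E'
def bedc(p): return R.T@(np.asarray(p)-Ob)*1e3
def dshift(dx,dy,dz):
    _,Rm,_=tool(); return (Rm.T@(R@np.array([dx,dy,dz]))/40).round(3)
E
python3 - <<'E'
from bed import *
p,_,o=tool(); b=bedc(p); print(b)
cur=np.array([-10.3,b[1],151.6])
for t in([-19,-115,100],[-19,-115,62],[-19,-115,34]): print(t,dshift(*(np.array(t)-cur)))
E
```

```text
[-12.15841367 -93.85194593 148.59053452]
[-19, -115, 100] [1.224 0.462 0.528]
[-19, -115, 62] [2.045 0.94  0.528]
[-19, -115, 34] [2.65  1.292 0.527]
```

```bash
python3 - <<'E'
from h import *
im,d=load("f","side")
cv2.imwrite("pics/f_c.png",cv2.resize(im[160:290,250:400],None,fx=5,fy=4.6,interpolation=cv2.INTER_CUBIC))
E
```

```text
(no output)
```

View pics/f_c.png

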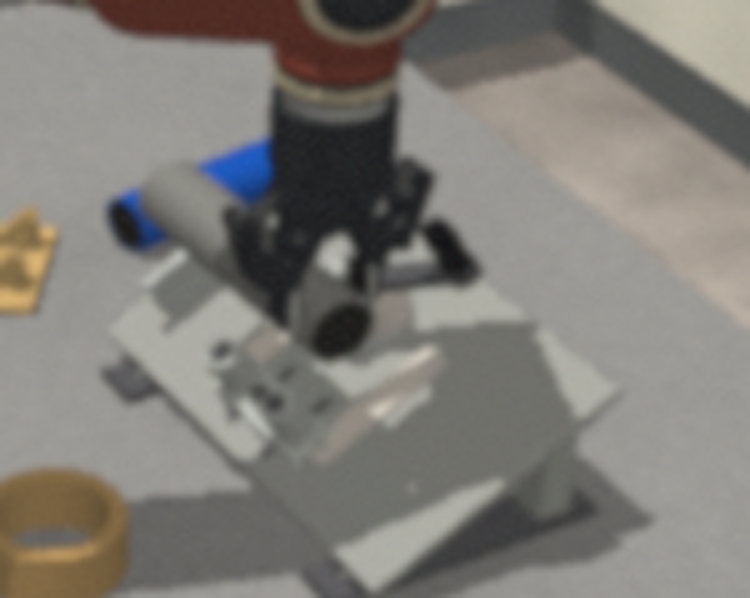

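Request:
drive_tool(
  commands="1 0.2 0.05 0.1 0.1;1 0.4 0.15 0.25 0.2;1 0.6 0.25 0.4 0.2;1 0.85 0.35 0.5 0.2;1 1.1 0.42 0.53 0.2;1 1.2 0.46 0.53 0.2;1 1.2 0.46 0.53 0.2;1 1.2 0.46 0.53 0.2",
)

```text
t: 11.18
tool_pos: [0.5432, -0.1048, 0.1579]
tool_rot: [1.19, 1.222, -1.191]
contact_force: [0.1, 0.6, -2.4]
opening: 0.046
```

```bash
cat > chk.py <<'E'
from bed import *
from fit import fit
import sys
tag=sys.argv[1]
grab(tag)
p,_,o=tool(); print(o['t'],'tcp',p.round(4),'bed',bedc(p).round(1),'F',o['contact_force'].round(1),'open',o['opening'])
for n in("top","side"):
    x=fit(tag,n,p+[0,.08,.005],np.radians(92.7))
    dd=R.T@np.array([np.cos(x[3]),np.sin(x[3]),np.tan(x[4])])
    b=bedc(x[:3]+(np.array([.0023,.0025,.0039]) if n=="side" else 0))
    for y in(-115,-35,35): print(n,y,(b+dd*(y-b[1])/dd[1]).round(1))
to(p,92.7)
E
python3 chk.py g
```

```text
11.2833 tcp [ 0.5436 -0.1049  0.159 ] bed [ -18.  -115.9   99.4] F [ 1.5 -1.3 -2.2] open 0.04615674405629934
top N 949 997 ang 92.75 tilt -0.46 mid [ 0.5559 -0.3739  0.1646] ends [ 0.5417 -0.0781  0.1622] [0.5344 0.0746 0.161 ]
top -115 [ -16.9 -115.   102.6]
top -35 [-17.3 -35.  102.1]
top 35 [-17.6  35.  101.6]
side N 454 551 ang 92.67 tilt -0.85 mid [ 0.59   -1.1606  0.1755] ends [ 0.542  -0.1316  0.1603] [0.5322 0.078  0.1572]
side -115 [ -16.  -115.   103.7]
side -35 [-16.6 -35.  102.7]
side 35 [-17.1  35.  101.8]
t 11.28 pos [ 0.5436 -0.1049  0.159 ] open 0.0462 F [ 1.5 -1.3 -2.2]
shift units [0. 0. 0.]
tool y dir deg 1.460415400212208 z dir -88.53959712928867 x [ 0.001 -0.    -1.   ] q [-0.33 -0.06  1.85  0.    1.35 -0.35]
turn deg about tool x -1.2395971292886543 units -0.24791942585773086
```

```bash
python3 - <<'E'
from bed import *
print(dshift(-1,0,-60),dshift(-1,0,-68))
E
```

```text
[ 1.312  0.727 -0.016] [ 1.485  0.827 -0.018]
```

Request:
drive_tool(
  commands="1 0.2 0.11 0 0;1 0.4 0.22 0 0;1 0.6 0.33 0 0;1 0.8 0.44 0 0;1 1.0 0.55 0 0;1 1.2 0.66 0 0;1 1.2 0.66 0 0;1 1.2 0.66 0 0",
)

```text
t: 11.95
tool_pos: [0.5694, -0.1041, 0.1094]
tool_rot: [1.19, 1.223, -1.192]
contact_force: [-0.7, -1.0, -1.5]
opening: 0.0457
```

```bash
python3 chk.py i; python3 - <<'E'
from h import *
im,d=load("i","side")
cv2.imwrite("pics/i_c.png",cv2.resize(im[160:290,250:400],None,fx=5,fy=4.6,interpolation=cv2.INTER_CUBIC))
E
```

```text
12.05 tcp [ 0.5699 -0.1043  0.1107] bed [ -19.4 -116.6   44.4] F [ 0.6 -0.3 -1.7] open 0.04630162145379109
top N 853 941 ang 92.98 tilt -0.36 mid [ 0.59   -0.4939  0.1163] ends [ 0.5683 -0.077   0.1137] [0.5604 0.0751 0.1127]
top -115 [ -18.  -115.    47.2]
top -35 [-18.6 -35.   46.9]
top 35 [-19.1  35.   46.7]
side N 430 565 ang 92.63 tilt -0.86 mid [ 0.6287 -1.4416  0.1314] ends [ 0.5685 -0.1321  0.1117] [0.5589 0.0776 0.1086]
side -115 [ -17.4 -115.    48.4]
side -35 [-17.9 -35.   47.3]
side 35 [-18.4  35.   46.4]
t 12.05 pos [ 0.5699 -0.1043  0.1107] open 0.0463 F [ 0.6 -0.3 -1.7]
shift units [0. 0. 0.]
tool y dir deg 1.4487997507264823 z dir -88.55120140900806 x [ 0. -0. -1.] q [-0.31  0.05  1.82 -0.    1.27 -0.33]
turn deg about tool x -1.251201409008047 units -0.2502402818016094
```

View pics/i_c.png

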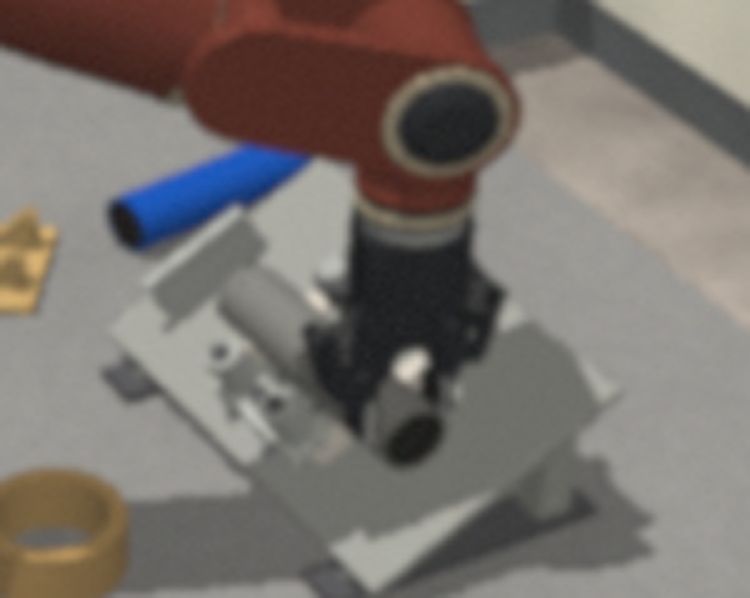

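Request:
drive_tool(
  commands="1 0.09 0.05 0 0;1 0.18 0.1 0 0;1 0.26 0.14 0 0;1 0.34 0.19 0 0;1 0.34 0.19 0 0;1 0.34 0.19 0 0",
)

```text
t: 12.55
tool_pos: [0.5771, -0.104, 0.0964]
tool_rot: [1.19, 1.222, -1.191]
contact_force: [-0.6, 0.0, -2.4]
opening: 0.0463
```

```bash
python3 chk.py j
```

```text
12.65 tcp [ 0.5774 -0.1041  0.097 ] bed [ -19.9 -116.7   28.7] F [-0.   0.2 -2.8] open 0.046148571746183524
top N 805 1184 ang 92.62 tilt -0.75 mid [0.504  1.4826 0.0801] ends [ 0.5755 -0.0764  0.1006] [0.5676 0.0957 0.0984]
top -115 [ -18.4 -115.    32.5]
top -35 [-18.8 -35.   31.6]
top 35 [-19.2  35.   30.7]
side N 419 671 ang 93.41 tilt -0.17 mid [0.4841 1.4462 0.0919] ends [ 0.5786 -0.1408  0.0966] [0.5657 0.0766 0.096 ]
side -115 [ -16.8 -115.    31. ]
side -35 [-17.8 -35.   31.3]
side 35 [-18.7  35.   31.5]
t 12.65 pos [ 0.5774 -0.1041  0.097 ] open 0.0461 F [-0.   0.2 -2.8]
shift units [0. 0. 0.]
tool y dir deg 1.4476489877030134 z dir -88.55235101161713 x [-0. -0. -1.] q [-0.31  0.08  1.82 -0.    1.24 -0.33]
turn deg about tool x -1.2523510116171224 units -0.2504702023234245
```

Request:
drive_tool(
  commands="1 0.03 0 0 0;1 0.05 0 0 0;1 0.06 0 0 0;1 0.06 0 0 0",
)

```text
t: 12.98
tool_pos: [0.5772, -0.104, 0.0944]
tool_rot: [1.191, 1.221, -1.191]
contact_force: [0.3, -0.2, -2.1]
opening: 0.046
```

Request:
drive_tool(
  commands="-0.35 0 0 0 0;-0.35 0 0 0 0;-0.35 0 0 0 0;-0.35 0 0 0 0;-0.35 0 0 0 0",
)

```text
t: 13.4
tool_pos: [0.5775, -0.1041, 0.0949]
tool_rot: [1.191, 1.221, -1.19]
contact_force: [-0.6, 0.8, 0.1]
opening: 0.0576
```

```bash
python3 chk.py k
```

```text
13.5 tcp [ 0.5775 -0.1041  0.0948] bed [ -20.8 -116.7   26.8] F [-0.3 -0.1  0.8] open 0.05751733232708916
top N 854 1239 ang 92.19 tilt -0.03 mid [0.5225 1.2074 0.0938] ends [ 0.5717 -0.076   0.0944] [0.5651 0.095  0.0943]
top -115 [ -25.1 -115.    28.8]
top -35 [-24.5 -35.   28.4]
top 35 [-24.   35.   28.1]
side N 439 723 ang 93.82 tilt 0.46 mid [0.4491 1.7654 0.1056] ends [ 0.5765 -0.1443  0.0903] [0.5619 0.0748 0.0921]
side -115 [ -22.  -115.    27.2]
side -35 [-23.1 -35.   28.5]
side 35 [-24.   35.   29.7]
t 13.5 pos [ 0.5775 -0.1041  0.0948] open 0.0575 F [-0.3 -0.1  0.8]
shift units [0. 0. 0.]
tool y dir deg 1.4469588528819193 z dir -88.55304449893436 x [ 0.001 -0.    -1.   ] q [-0.31  0.08  1.82  0.    1.24 -0.33]
turn deg about tool x -1.2530444989343437 units -0.25060889978686873
```

Request:
drive_tool(
  commands="-0.35 -0.3 0 0 0;-0.35 -0.8 0 0 0;-0.35 -1.6 0 0 0;-0.35 -2.5 0 0 0;-0.35 -3.5 0 0 0;-0.35 -4.2 0 0 0;-0.35 -4.5 0 0 0;-0.35 -4.5 0 0 0",
)

```text
t: 14.17
tool_pos: [0.5793, -0.1047, 0.2802]
tool_rot: [1.193, 1.213, -1.186]
contact_force: [0.1, -0.7, 0.3]
opening: 0.0574
```

```bash
python3 - <<'E'
from bed import *
from fit import fit
grab("l")
for n in("top","side"):
    x=fit("l",n,w(-23,-35,29),np.radians(92.7))
    dd=R.T@np.array([np.cos(x[3]),np.sin(x[3]),np.tan(x[4])])
    b=bedc(x[:3]+(np.array([.0023,.0025,.0039]) if n=="side" else 0))
    for y in(-115,-35,35): print(n,y,(b+dd*(y-b[1])/dd[1]).round(1))
k=w(88,-60,95); print('knob',k); to([k[0],k[1],.25],2.7)
E
python3 m3.py l|grep -v strip
python3 - <<'E'
from h import *
im,d=load("l","side")
a=cv2.resize(im[170:290,260:380],None,fx=3.3,fy=4,interpolation=cv2.INTER_CUBIC)
im,d=load("l","top")
b=cv2.resize(im[110:230,240:380],None,fx=2.8,fy=4,interpolation=cv2.INTER_CUBIC)
cv2.imwrite("pics/l_c.png",np.hstack([a,b]))
E
```

```text
top N 990 1399 ang 92.49 tilt -0.21 mid [0.2593 7.1261 0.0673] ends [ 0.5731 -0.0988  0.0944] [0.5646 0.0951 0.0937]
top -115 [ -24.6 -115.    28.6]
top -35 [-24.5 -35.   28.2]
top 35 [-24.4  35.   27.8]
side N 653 982 ang 92.91 tilt 0.17 mid [0.4209 2.864  0.0993] ends [ 0.5739 -0.1423  0.0907] [0.5628 0.0741 0.0913]
side -115 [ -23.6 -115.    28.3]
side -35 [-23.8 -35.   28.6]
side 35 [-23.9  35.   28.9]
knob [ 0.63490475 -0.04458096  0.20827241]
t 14.27 pos [ 0.5771 -0.104   0.2738] open 0.0576 F [-1.1  0.6  0.1]
shift units [ 0.595  1.483 -1.448]
tool y dir deg 1.4471208138808767 z dir -88.5528834018268 x [-0.001  0.    -1.   ] q [-0.31 -0.06  1.65 -0.    1.55 -0.33]
turn deg about tool x 88.74711659817319 units 17.749423319634637
top knobtop 57 med [ 89.7 -59.7 112.8] min [ 79.  -70.1 105.3] max [ 97.6 -49.9 117.2] px 338.3 147.5
top nut/hub 63 med [30.2 -0.1 79.2] min [ 17.2 -11.6  74. ] max [44.9 15.9 85.8] px 313.7 165.6
top post+ 106 med [-55.6  36.9  46.6] min [-76.3  16.7  40.1] max [-30.3  54.1  51.9] px 300.4 190.1
top post- 104 med [-55.7 -32.3  47. ] min [-77.9 -53.8  40.1] max [-30.8 -15.   52. ] px 324.5 189.1
top stop top 109 med [-17.9 135.8  49.1] min [-62.2 130.5  44.1] max [ 25.6 140.8  54.1] px 264.9 180.7
top roller 118 med [48.1  9.7 44.3] min [ -2.  -18.1  40. ] max [61.2 35.9 49.9] px 309.5 157.6
side knobtop 37 med [ 87.3 -61.9 112.3] min [ 78.1 -74.3 105.8] max [ 98.1 -51.4 114.8] px 336.8 210.4
side nut/hub 38 med [30.3 -2.4 77.8] min [ 18.9 -18.3  74. ] max [44.7 11.6 85.6] px 316.6 218.8
side post+ 72 med [-54.6  30.8  45.8] min [-75.9  15.6  40.4] max [-31.9  53.5  51.6] px 296.5 235.7
side post- 80 med [-53.7 -34.9  46.2] min [-75.4 -52.9  40. ] max [-31.9 -15.7  52. ] px 307.3 246.2
side stop top 75 med [-20.2 134.   48.3] min [-62.8 123.2  43.3] max [ 24.8 143.6  54.7] px 288.2 213.8
side roller 34 med [ 32.2 -12.8  43.7] min [ -1.4 -39.3  40.1] max [61.1 16.6 49.3] px 322.7 225.9
```

View pics/l_c.png

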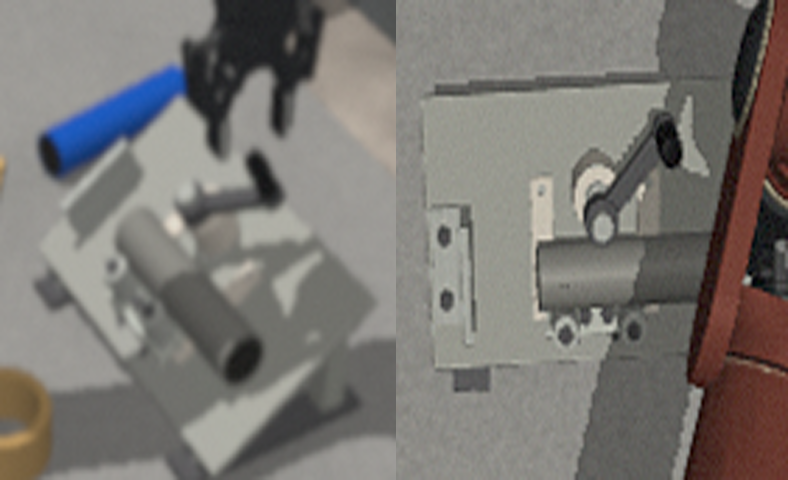

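Request:
drive_tool(
  commands="-0.35 0 0.5 -0.5 18;-0.35 0 1 -1 18;-0.35 0 1.48 -1.45 18;-0.35 0 1.48 -1.45 18;-0.35 0 1.48 -1.45 18;-0.35 0 1.48 -1.45 18;-0.35 0 1.48 -1.45 18;-0.35 0 1.48 -1.45 18",
)

```text
t: 14.93
tool_pos: [0.6337, -0.0442, 0.2701]
tool_rot: [1.881, 0.576, -1.892]
contact_force: [-0.3, 0.1, -0.4]
opening: 0.0574
```

```bash
python3 - <<'E'
from bed import *
k=w(88,-60,95); print('knob',k); to([k[0],k[1],.25],2.7)
E
```

```text
knob [ 0.63490475 -0.04458096  0.20827241]
t 14.93 pos [ 0.6337 -0.0442  0.2701] open 0.0574 F [-0.3  0.1 -0.4]
shift units [ 0.503  0.027 -0.023]
tool y dir deg -56.195853594049666 z dir -146.19464684661185 x [-0.006  0.001 -1.   ] q [-0.19  0.06  1.54 -0.    1.55  0.79]
turn deg about tool x 31.105353153388165 units 6.221070630677633
```

Request:
drive_tool(
  commands="-0.35 0.2 0 0 6;-0.35 0.2 0 0 6;-0.35 0.2 0 0 6;-0.35 0.2 0 0 6;-0.35 0.2 0 0 6;-0.35 0.2 0 0 6",
)

```text
t: 15.43
tool_pos: [0.6339, -0.0444, 0.2633]
tool_rot: [2.179, 0.082, -2.189]
contact_force: [0.1, -0.2, -0.5]
opening: 0.0577
```

```bash
python3 - <<'E'
from bed import *
k=w(88,-60,95); to([k[0],k[1],.192],2.7)
E
```

```text
t 15.43 pos [ 0.6339 -0.0444  0.2633] open 0.0577 F [ 0.1 -0.2 -0.5]
shift units [ 1.783  0.008 -0.032]
tool y dir deg -85.74396203044118 z dir -175.74363447587868 x [-0.005  0.001 -1.   ] q [-0.19  0.06  1.55 -0.    1.53  1.31]
turn deg about tool x 1.5563655241213326 units 0.3112731048242665
```

Request:
drive_tool(
  commands="-0.35 0.6 0 0 0.3;-0.35 1.2 0 0 0.3;-0.35 1.75 0 0 0.3;-0.35 1.75 0 0 0.3;-0.35 1.75 0 0 0.3",
  newtons=30,
)

```text
t: 15.85
tool_pos: [0.6336, -0.0443, 0.1938]
tool_rot: [2.192, 0.054, -2.203]
contact_force: [0.6, -0.1, -0.7]
opening: 0.0576
```

```bash
python3 - <<'E'
from bed import *
grab("n")
k=w(88,-60,95); to([k[0],k[1],.192],2.7)
im,d=load("n","side")
a=cv2.resize(im[130:260,270:400],None,fx=4,fy=4,interpolation=cv2.INTER_CUBIC)
cv2.imwrite("pics/n_c.png",a)
E
```

```text
t 15.95 pos [ 0.6356 -0.0447  0.1977] open 0.0577 F [0.7 0.6 0.7]
shift units [ 0.143 -0.004  0.019]
tool y dir deg -87.29233284379538 z dir -177.29230141501625 x [ 0.002 -0.    -1.   ] q [-0.19  0.1   1.62 -0.    1.42  1.34]
turn deg about tool x 0.007698584983756973 units 0.0015397169967513945
```

View pics/n_c.png

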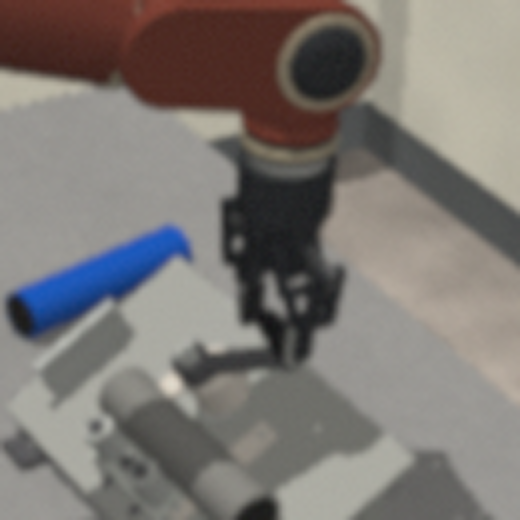

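Request:
drive_tool(
  commands="-0.35 0.14 0 0 0;-0.35 0.14 0 0 0;1 0.14 0 0 0;1 0.14 0 0 0;1 0.14 0 0 0;1 0.14 0 0 0;1 0.14 0 0 0;1 0.14 0 0 0",
  newtons=30,
)

```text
t: 16.62
tool_pos: [0.6352, -0.0446, 0.1915]
tool_rot: [2.199, 0.051, -2.197]
contact_force: [-1.2, 0.5, 2.8]
opening: 0.0211
```

```bash
cat > lev.py <<'E'
from bed import *
grab("o") if 0 else None
p,Rm,o=tool(); print(o['t'],p.round(4),o['contact_force'].round(1),o['opening'])
b=bedc(p); 
# knob point: vertical line through tcp meets level 95 off bed
up=R.T@np.array([0,0,1.]); k=b+up*(95-b[2])/up[2]; r=k-[29.6,0,95]
print('knob via tcp bed',k.round(1),'r',np.hypot(r[0],r[1]).round(1),'phi',np.arctan2(r[1],r[0]).round(3),'a',(np.arctan2(r[1],r[0])+1).round(3))
E
python3 lev.py
```

```text
16.6167 [ 0.6352 -0.0446  0.1915] [-1.2  0.5  2.8] 0.021097852397761664
knob via tcp bed [ 88.4 -60.   95. ] r 84.0 phi -0.796 a 0.204
```

```bash
cat > arc.py <<'E'
from bed import *
import sys
def arc(phi0,phis,r=85.):
    for f in phis:
        dx=r*(np.cos(f)-np.cos(phi0)); dy=r*(np.sin(f)-np.sin(phi0))
        print(round(f,3),dshift(dx,dy,0).round(2))
if __name__=="__main__":
    arc(float(sys.argv[1]),[float(v) for v in sys.argv[2:]])
E
python3 arc.py -0.796 -.7 -.55 -.4 -.25 -.1 .05 .2 .3
```

```text
-0.7 [-0.07 -0.15 -0.12]
-0.55 [-0.16 -0.41 -0.28]
-0.4 [-0.24 -0.69 -0.41]
-0.25 [-0.29 -0.99 -0.5 ]
-0.1 [-0.31 -1.31 -0.54]
0.05 [-0.32 -1.62 -0.55]
0.2 [-0.3  -1.94 -0.52]
0.3 [-0.27 -2.15 -0.47]
```

Request:
drive_tool(
  commands="1 -0.07 -0.15 -0.12 0;1 -0.16 -0.41 -0.28 0;1 -0.24 -0.69 -0.41 0;1 -0.29 -0.99 -0.50 0;1 -0.31 -1.31 -0.54 0;1 -0.32 -1.62 -0.55 0;1 -0.30 -1.94 -0.52 0;1 -0.27 -2.15 -0.47 0",
)

```text
t: 17.28
tool_pos: [0.6534, 0.0405, 0.2045]
tool_rot: [2.206, 0.045, -2.184]
contact_force: [5.7, -7.4, -1.0]
opening: 0.021
```

```bash
python3 lev.py; python3 arc.py .3 .4 .5 .6 .7
```

```text
17.2833 [0.6534 0.0405 0.2045] [ 5.7 -7.4 -1. ] 0.02097553920384989
knob via tcp bed [114.   24.1  95. ] r 87.7 phi 0.278 a 1.278
0.4 [ 0.04 -0.2   0.06]
0.5 [ 0.08 -0.39  0.14]
0.6 [ 0.13 -0.57  0.24]
0.7 [ 0.2  -0.74  0.35]
```

Request:
drive_tool(
  commands="1 0.04 -0.2 0.06 0;1 0.04 -0.2 0.06 0;1 0.08 -0.39 0.14 0;1 0.08 -0.39 0.14 0;1 0.08 -0.39 0.14 0",
)

```text
t: 17.7
tool_pos: [0.6458, 0.0575, 0.2006]
tool_rot: [2.205, 0.051, -2.19]
contact_force: [5.6, 0.3, 4.1]
opening: 0.0209
```

```bash
python3 lev.py; python3 arc.py .5 .6 .7 .75 .8
```

```text
17.7 [0.6458 0.0575 0.2006] [5.6 0.3 4.1] 0.020918847660578978
knob via tcp bed [106.2  41.5  95. ] r 87.1 phi 0.496 a 1.496
0.6 [ 0.06 -0.18  0.1 ]
0.7 [ 0.12 -0.35  0.21]
0.75 [ 0.15 -0.43  0.27]
0.8 [ 0.19 -0.51  0.34]
```

Request:
drive_tool(
  commands="1 0.06 -0.18 0.1 0;1 0.06 -0.18 0.1 0;1 0.12 -0.35 0.21 0;1 0.12 -0.35 0.21 0;1 0.12 -0.35 0.21 0",
)

```text
t: 18.12
tool_pos: [0.6357, 0.0709, 0.1952]
tool_rot: [2.202, 0.05, -2.194]
contact_force: [4.0, -0.6, 6.0]
opening: 0.0212
```

```bash
python3 lev.py; python3 arc.py .7 .75 .8 .85 .9;
```

```text
18.1167 [0.6357 0.0709 0.1952] [ 4.  -0.6  6. ] 0.021173887277959644
knob via tcp bed [95.2 55.3 95. ] r 85.8 phi 0.7 a 1.7
0.75 [ 0.04 -0.08  0.06]
0.8 [ 0.07 -0.16  0.13]
0.85 [ 0.11 -0.23  0.19]
0.9 [ 0.15 -0.3   0.26]
```

Request:
drive_tool(
  commands="1 0.04 -0.08 0.06 0;1 0.04 -0.08 0.06 0;1 0.07 -0.16 0.13 0;1 0.07 -0.16 0.13 0;1 0.07 -0.16 0.13 0",
)

```text
t: 18.53
tool_pos: [0.6298, 0.0766, 0.1919]
tool_rot: [2.2, 0.05, -2.195]
contact_force: [3.0, -3.4, 4.7]
opening: 0.0211
```

Request:
drive_tool(
  commands="1 0.04 -0.07 0.06 0;1 0.04 -0.07 0.06 0;1 0.04 -0.07 0.06 0",
)

```text
t: 18.78
tool_pos: [0.6269, 0.0792, 0.1903]
tool_rot: [2.198, 0.049, -2.197]
contact_force: [1.5, -3.4, 6.1]
opening: 0.0212
```

```bash
python3 lev.py; grep -c . lev.py; python3 - <<'E'
from bed import *
grab("p")
E
python3 m3.py p | egrep "knobtop|nut|roller"; python3 arc.py .85 .9 .95 1.0
```

```text
18.7833 [0.6269 0.0792 0.1903] [ 1.5 -3.4  6.1] 0.02119928991000951
knob via tcp bed [85.5 64.  95. ] r 85.0 phi 0.853 a 1.853
7
top knobtop 1 med [ 79.5  77.9 107.2] min [ 79.5  77.9 107.2] max [ 79.5  77.9 107.2] px 285.0 153.0
top nut/hub 13 med [36.4  4.7 79.5] min [32.3 -0.3 74.9] max [42.8 10.1 82.3] px 312.3 163.8
top roller 32 med [33.5 20.  45. ] min [24.2 -1.6 40.2] max [49.9 32.6 49.7] px 306.5 159.7
side knobtop 58 med [ 88.2  61.7 113. ] min [ 77.5  21.8 105.1] max [109.3  93.  122. ] px 315.7 191.8
side nut/hub 45 med [28.6 -2.6 78.4] min [ 13.4 -18.2  74.2] max [42.2  9.9 86.6] px 316.5 219.3
side roller 55 med [15.9 -3.1 43.7] min [ -0.9 -30.7  40.5] max [49.4 28.8 49.6] px 318.7 226.4
0.9 [ 0.04 -0.07  0.07]
0.95 [ 0.08 -0.13  0.14]
1.0 [ 0.13 -0.19  0.22]
```

Tangential resistance still steady (~3–6 N). Continue in small steps.

Request:
drive_tool(
  commands="1 0.04 -0.07 0.07 0;1 0.04 -0.07 0.07 0;1 0.04 -0.07 0.07 0",
)

```text
t: 19.13
tool_pos: [0.6236, 0.0817, 0.1885]
tool_rot: [2.197, 0.049, -2.198]
contact_force: [0.6, -3.0, 6.1]
opening: 0.0205
```

Request:
drive_tool(
  commands="1 0.04 -0.06 0.07 0;1 0.04 -0.06 0.07 0;1 0.04 -0.06 0.07 0",
)

```text
t: 19.38
tool_pos: [0.6212, 0.0836, 0.1871]
tool_rot: [2.198, 0.049, -2.195]
contact_force: [1.5, -4.7, 6.5]
opening: 0.0207
```

```bash
python3 lev.py;python3 arc.py .95 1.0 1.05 1.1 1.15
```

```text
19.3833 [0.6212 0.0836 0.1871] [ 1.5 -4.7  6.5] 0.02068276597333449
knob via tcp bed [79.2 68.7 95. ] r 84.7 phi 0.946 a 1.946
1.0 [ 0.04 -0.06  0.08]
1.05 [ 0.09 -0.12  0.16]
1.1 [ 0.14 -0.17  0.24]
1.15 [ 0.18 -0.21  0.32]
```

Request:
drive_tool(
  commands="1 0.04 -0.06 0.08 0;1 0.04 -0.06 0.08 0;1 0.04 -0.06 0.08 0;1 0.04 -0.06 0.08 0",
)

```text
t: 19.72
tool_pos: [0.6175, 0.0863, 0.185]
tool_rot: [2.197, 0.049, -2.198]
contact_force: [1.0, -4.4, 5.6]
opening: 0.021
```

Request:
drive_tool(
  commands="1 0.05 -0.06 0.08 0;1 0.05 -0.06 0.08 0;1 0.05 -0.06 0.08 0;1 0.05 -0.06 0.08 0",
)

```text
t: 20.05
tool_pos: [0.6138, 0.0884, 0.183]
tool_rot: [2.196, 0.049, -2.199]
contact_force: [-0.1, -4.3, 5.3]
opening: 0.0207
```

```bash
cat >> lev.py <<'E'
F=R.T@o['contact_force']; f=np.arctan2(r[1],r[0]); print('F bed',F.round(1),'opposing tangential',(np.sin(f)*F[0]-np.cos(f)*F[1]).round(1),'radial',(np.cos(f)*F[0]+np.sin(f)*F[1]).round(1))
E
python3 lev.py
```

```text
20.05 [0.6138 0.0884 0.183 ] [-0.1 -4.3  5.3] 0.02066502965977223
knob via tcp bed [70.9 73.9 95. ] r 84.6 phi 1.061 a 2.061
F bed [ 2.4 -4.2  4.8] opposing tangential 4.2 radial -2.5
```

```bash
python3 arc.py 1.06 1.1 1.14 1.18 1.22 1.26 1.3
```

```text
1.1 [ 0.04 -0.04  0.06]
1.14 [ 0.08 -0.08  0.13]
1.18 [ 0.12 -0.11  0.2 ]
1.22 [ 0.15 -0.14  0.27]
1.26 [ 0.2  -0.17  0.34]
1.3 [ 0.24 -0.19  0.41]
```

Request:
drive_tool(
  commands="1 0.04 -0.04 0.07 0;1 0.04 -0.04 0.07 0;1 0.04 -0.04 0.07 0;1 0.04 -0.04 0.07 0",
)

```text
t: 20.38
tool_pos: [0.6114, 0.0898, 0.1816]
tool_rot: [2.197, 0.049, -2.197]
contact_force: [2.0, -3.9, 6.4]
opening: 0.0209
```

```bash
python3 lev.py
```

```text
20.3833 [0.6114 0.0898 0.1816] [ 2.  -3.9  6.4] 0.020931469028456797
knob via tcp bed [68.2 75.3 95. ] r 84.6 phi 1.097 a 2.097
F bed [ 4.8 -4.   4.6] opposing tangential 6.0 radial -1.3
```

Request:
drive_tool(
  commands="1 0.04 -0.04 0.07 0;1 0.04 -0.04 0.07 0;1 0.04 -0.04 0.07 0;1 0.04 -0.04 0.07 0",
)

```text
t: 20.72
tool_pos: [0.609, 0.091, 0.1803]
tool_rot: [2.198, 0.048, -2.195]
contact_force: [2.0, -4.4, 6.3]
opening: 0.0212
```

```bash
python3 lev.py
```

```text
20.7167 [0.609  0.091  0.1803] [ 2.  -4.4  6.3] 0.021233364044575365
knob via tcp bed [65.5 76.7 95. ] r 84.7 phi 1.133 a 2.133
F bed [ 4.7 -4.5  4.6] opposing tangential 6.2 radial -2.0
```

Request:
drive_tool(
  commands="1 0.04 -0.03 0.07 0;1 0.04 -0.03 0.07 0;1 0.04 -0.03 0.07 0;1 0.04 -0.03 0.07 0",
)

```text
t: 21.05
tool_pos: [0.6059, 0.0924, 0.1785]
tool_rot: [2.198, 0.048, -2.197]
contact_force: [1.5, -4.2, 4.6]
opening: 0.0209
```

```bash
python3 lev.py; python3 chk.py q | grep -v t\ ; python3 - <<'E'
from h import *
from bed import *
from fit import fit
for n in("top","side"):
    x=fit("q",n,w(-23,-35,29),np.radians(92.7))
    dd=R.T@np.array([np.cos(x[3]),np.sin(x[3]),np.tan(x[4])])
    b=bedc(x[:3]+(np.array([.0023,.0025,.0039]) if n=="side" else 0))
    for y in(-115,-35,35): print(n,y,(b+dd*(y-b[1])/dd[1]).round(1))
im,d=load("q","side")
a=cv2.resize(im[170:290,260:380],None,fx=3.3,fy=4,interpolation=cv2.INTER_CUBIC)
im,d=load("q","top")
b=cv2.resize(im[110:230,240:380],None,fx=2.8,fy=4,interpolation=cv2.INTER_CUBIC)
cv2.imwrite("pics/q_c.png",np.hstack([a,b]))
E
```

```text
21.05 [0.6059 0.0924 0.1785] [ 1.5 -4.2  4.6] 0.02092804515533542
knob via tcp bed [62.  78.2 95. ] r 84.6 phi 1.178 a 2.178
F bed [ 3.4 -4.3  3.4] opposing tangential 4.8 radial -2.7
21.15 tcp [0.6059 0.0924 0.1785] bed [53.6 78.2 80.5] F [ 1.4 -4.2  6. ] open 0.021005902719334165
top -115 [  57.9 -115.    81.3]
top -35 [ 57.9 -35.   81.4]
top 35 [57.9 35.  81.4]
side -115 [  50.5 -115.    45.7]
side -35 [ 60.6 -35.   65.3]
side 35 [69.5 35.  82.4]
tool y dir deg -87.37952149484998 z dir -177.37946621212365 x [ 0.001 -0.002 -1.   ] q [ 0.03  0.06  1.69 -0.    1.39  1.56]
top N 827 1238 ang 91.26 tilt -0.54 mid [0.5399 1.3873 0.0804] ends [ 0.5736 -0.1396  0.0947] [0.5683 0.0981 0.0925]
top -115 [ -25.1 -115.    28.7]
top -35 [-23.7 -35.   27.1]
top 35 [-22.5  35.   25.6]
side N 653 963 ang 92.7 tilt -0.17 mid [0.444  2.6048 0.0836] ends [ 0.5727 -0.1304  0.0915] [0.5631 0.0751 0.0909]
side -115 [ -23.6 -115.    29.1]
side -35 [-23.8 -35.   28.9]
side 35 [-23.9  35.   28.7]
```

View pics/q_c.png

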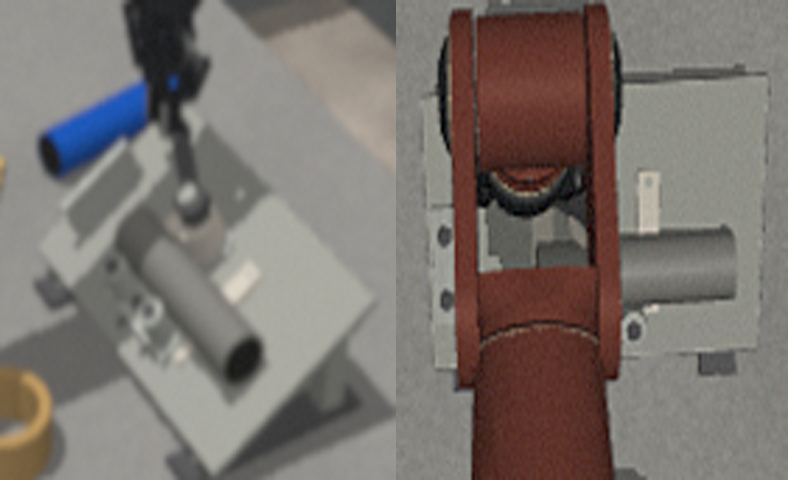

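Request:
drive_tool(
  commands="1 0.04 -0.03 0.07 0;1 0.04 -0.03 0.07 0;1 0.04 -0.03 0.07 0;1 0.04 -0.03 0.07 0",
)

```text
t: 21.48
tool_pos: [0.6035, 0.0934, 0.1772]
tool_rot: [2.2, 0.049, -2.195]
contact_force: [2.2, -3.9, 5.4]
opening: 0.0208
```

```bash
python3 lev.py
```

```text
21.4833 [0.6035 0.0934 0.1772] [ 2.2 -3.9  5.4] 0.020775048320362775
knob via tcp bed [59.3 79.3 95. ] r 84.7 phi 1.212 a 2.212
F bed [ 4.5 -4.   3.7] opposing tangential 5.6 radial -2.1
```

Request:
drive_tool(
  commands="1 0.04 -0.03 0.07 0;1 0.04 -0.03 0.07 0;1 0.04 -0.03 0.07 0;1 0.04 -0.03 0.07 0",
)

```text
t: 21.82
tool_pos: [0.6011, 0.0943, 0.1758]
tool_rot: [2.201, 0.048, -2.193]
contact_force: [4.7, -4.8, 6.0]
opening: 0.0211
```

```bash
python3 lev.py
```

```text
21.8167 [0.6011 0.0943 0.1758] [ 4.7 -4.8  6. ] 0.021084417932256787
knob via tcp bed [56.6 80.4 95. ] r 84.8 phi 1.246 a 2.246
F bed [ 6.8 -5.   3. ] opposing tangential 8.1 radial -2.5
```

Request:
drive_tool(
  commands="1 0.03 -0.02 0.05 0;1 0.03 -0.02 0.05 0;1 0.03 -0.02 0.05 0;1 0.03 -0.02 0.05 0",
)

```text
t: 22.15
tool_pos: [0.5993, 0.095, 0.1747]
tool_rot: [2.201, 0.048, -2.193]
contact_force: [5.0, -5.0, 5.6]
opening: 0.0211
```

```bash
python3 lev.py
```

```text
22.15 [0.5993 0.095  0.1747] [ 5.  -5.   5.6] 0.02109753153440313
knob via tcp bed [54.5 81.1 95. ] r 84.8 phi 1.273 a 2.273
F bed [ 6.9 -5.2  2.4] opposing tangential 8.1 radial -3.0
```

Request:
drive_tool(
  commands="1 0.03 -0.02 0.05 0;1 0.03 -0.02 0.05 0;1 0.03 -0.02 0.05 0;1 0.03 -0.02 0.05 0",
)

```text
t: 22.48
tool_pos: [0.5973, 0.0956, 0.1736]
tool_rot: [2.202, 0.048, -2.193]
contact_force: [4.8, -5.0, 6.4]
opening: 0.0211
```

```bash
python3 lev.py; python3 - <<'E'
from h import *
from bed import *
grab("r")
im,d=load("r","side")
a=cv2.resize(im[150:270,260:380],None,fx=5,fy=5,interpolation=cv2.INTER_CUBIC)
cv2.imwrite("pics/r_c.png",a)
E
```

```text
22.4833 [0.5973 0.0956 0.1736] [ 4.8 -5.   6.4] 0.021058913940905144
knob via tcp bed [52.2 81.8 95. ] r 84.9 phi 1.301 a 2.301
F bed [ 7.2 -5.2  3.2] opposing tangential 8.3 radial -3.1
```

View pics/r_c.png

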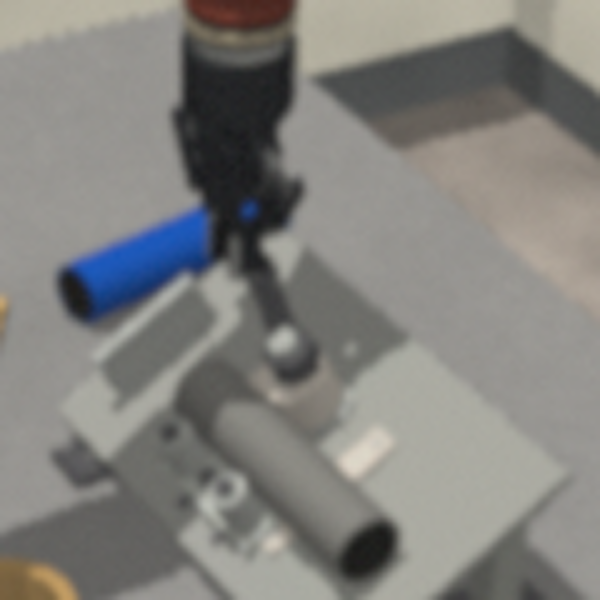

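```bash
cat > ang.py <<'E'
from bed import *
import sys
def ang(tag,verbose=1):
    for n in("side","top"):
        im,d=load(tag,n); v,u=np.nonzero(d>0)
        P=pts(n,np.c_[u,v],d[v,u])+(np.array([.0023,.0025,.0039]) if n=="side" else 0)
        B=(P-Ob)@R*1e3; X,Y,Z=B.T; X=X-29.6
        r=np.hypot(X,Y); m=(Z>64)&(Z<73)&(r>22)&(r<74)&(X>-10)
        # centre line: by radius bins, mean bearing
        if m.sum()<6: print(n,'few',m.sum()); continue
        f=np.arctan2(Y[m],X[m]); med=np.median(f); g=abs(f-med)*r[m]<13
        xs=X[m][g];ys=Y[m][g]
        A=np.median(f[g]); 
        # offset-insensitive direction via line fit
        vx,vy,x0,y0=cv2.fitLine(np.c_[xs,ys].astype(np.float32),cv2.DIST_HUBER,0,.01,.01).ravel()
        if vx*np.cos(A)+vy*np.sin(A)<0: vx,vy=-vx,-vy
        print(tag,n,g.sum(),'bearing med a',round(A+1,3),'mean',round(f[g].mean()+1,3),'fit a',round(np.arctan2(vy,vx)+1,3),'perp off',round(vx*y0-vy*x0,1))
for t in sys.argv[1:]: ang(t)
E
python3 ang.py a l n p q r
```

```text
a side 64 bearing med a 0.159 mean 0.166 fit a 0.136 perp off 0.8
a top 115 bearing med a 0.211 mean 0.204 fit a 0.221 perp off -0.5
l side 62 bearing med a 0.145 mean 0.159 fit a 0.119 perp off 1.1
l top 118 bearing med a 0.209 mean 0.205 fit a 0.166 perp off 2.2
n side 57 bearing med a 0.152 mean 0.173 fit a 0.007 perp off 8.0
n top 7 bearing med a 0.482 mean 0.46 fit a 0.782 perp off -8.3
p side 49 bearing med a 1.815 mean 1.805 fit a 1.872 perp off -2.2
p top 71 bearing med a 1.845 mean 1.842 fit a 1.92 perp off -3.2
q side 52 bearing med a 2.076 mean 2.091 fit a 2.214 perp off -6.1
q top 37 bearing med a 2.225 mean 2.178 fit a 2.48 perp off -9.0
r side 51 bearing med a 2.227 mean 2.231 fit a 2.186 perp off 1.8
r top 14 bearing med a 2.446 mean 2.42 fit a 2.696 perp off -7.5
```

Request:
drive_tool(
  commands="1 0.04 -0.02 0.07 0;1 0.04 -0.02 0.07 0;1 0.04 -0.02 0.07 0;1 0.04 -0.02 0.07 0",
)

```text
t: 22.92
tool_pos: [0.5948, 0.0964, 0.1721]
tool_rot: [2.203, 0.048, -2.192]
contact_force: [6.0, -4.8, 5.6]
opening: 0.0209
```

```bash
python3 lev.py; python3 - <<'E'
from bed import *
o=ctrl.get_obs(); print(R.T@o['wrist_torque'])
grab("s")
E
python3 ang.py s
```

```text
22.9167 [0.5948 0.0964 0.1721] [ 6.  -4.8  5.6] 0.020930540945059754
knob via tcp bed [49.4 82.7 95. ] r 85.0 phi 1.336 a 2.336
F bed [ 7.8 -5.   2. ] opposing tangential 8.8 radial -3.1
[-0.9374435  -0.77723669  0.69485797]
s side 50 bearing med a 2.246 mean 2.25 fit a 2.17 perp off 3.6
s top 10 bearing med a 2.493 mean 2.483 fit a 3.127 perp off -15.7
```

Request:
drive_tool(
  commands="-0.35 0 0 0 0;-0.35 0 0 0 0;-0.35 0 0 0 0;-0.35 0 0 0 0;-0.35 -0.8 0 0 0;-0.35 -1.6 0 0 0;-0.35 -2.4 0 0 0;-0.35 -3.2 0 0 0",
)

```text
t: 23.68
tool_pos: [0.592, 0.098, 0.2989]
tool_rot: [2.195, 0.052, -2.201]
contact_force: [1.0, 1.4, 0.1]
opening: 0.0573
```

Request:
drive_tool(
  commands="-0.35 0 -1 1 0;-0.35 0 -2 2 0;-0.35 0 -3 3 0;-0.35 0 -4 3.2 0;-0.35 0 -4.8 3.2 0;-0.35 0 -4.8 3.2 0",
)

```text
t: 24.18
tool_pos: [0.4536, 0.286, 0.2982]
tool_rot: [2.196, 0.054, -2.199]
contact_force: [0.7, 0.3, -0.2]
opening: 0.0577
```

```bash
python3 - <<'E'
from bed import *
from fit import fit
grab("u")
for n in("top","side"):
    x=fit("u",n,w(-23,-35,29),np.radians(92.7))
    dd=R.T@np.array([np.cos(x[3]),np.sin(x[3]),np.tan(x[4])])
    b=bedc(x[:3]+(np.array([.0023,.0025,.0039]) if n=="side" else 0))
    for y in(-115,-35,35): print(n,y,(b+dd*(y-b[1])/dd[1]).round(1))
im,d=load("u","side")
a=cv2.resize(im[170:290,260:380],None,fx=3.3,fy=4,interpolation=cv2.INTER_CUBIC)
im,d=load("u","top")
b=cv2.resize(im[110:230,240:380],None,fx=2.8,fy=4,interpolation=cv2.INTER_CUBIC)
cv2.imwrite("pics/u_c.png",np.hstack([a,b]))
to(w(-25,-200,29),2.7)
E
python3 m3.py u | egrep "knob|nut|roller"; python3 ang.py u
```

```text
top N 1190 1648 ang 92.52 tilt -0.11 mid [0.3918 4.0186 0.0867] ends [ 0.5747 -0.1418  0.0944] [0.5643 0.0951 0.094 ]
top -115 [ -24.9 -115.    28.7]
top -35 [-24.8 -35.   28.4]
top 35 [-24.6  35.   28.2]
side N 661 940 ang 92.35 tilt -0.11 mid [ 0.5891 -0.5444  0.0921] ends [ 0.5722 -0.1328  0.0913] [0.5634 0.0809 0.0909]
side -115 [ -24.2 -115.    29.2]
side -35 [-23.8 -35.   28.8]
side 35 [-23.5  35.   28.5]
t 24.28 pos [0.4537 0.2868 0.2979] open 0.0577 F [ 0.5 -0.  -0.4]
shift units [ 5.063 12.006 -2.465]
tool y dir deg -87.01768215163713 z dir -177.01755640435954 x [-0.002  0.001 -1.   ] q [ 0.42 -0.19  1.73  0.    1.6   1.94]
turn deg about tool x 0.2824435956404727 units 0.05648871912809454
top knobtop 55 med [ 57.7  81.4 111.9] min [ 47.6  71.  105.7] max [ 67.2  92.  117.2] px 284.2 161.6
top nut/hub 61 med [30.2  0.2 79. ] min [ 13.4 -14.1  74. ] max [45.9 15.8 86.1] px 313.5 165.8
top roller 66 med [14.7 15.8 44.1] min [ -2.  -12.3  40. ] max [48.1 30.4 49.7] px 307.5 165.1
side knobtop 30 med [ 56.3  79.1 112. ] min [ 46.3  69.9 105.1] max [ 65.5  90.9 116.5] px 305.5 196.2
side nut/hub 38 med [28.2 -3.1 79.4] min [ 14. -19.  74.] max [42.2 10.9 86.2] px 316.5 219.2
side roller 50 med [12.6 -5.6 44.1] min [ -1.4 -38.9  40. ] max [43.8 29.1 49.3] px 317.7 227.7
u side 47 bearing med a 2.242 mean 2.238 fit a 2.401 perp off -7.2
u top 117 bearing med a 2.242 mean 2.244 fit a 2.228 perp off 0.7
```

View pics/u_c.png

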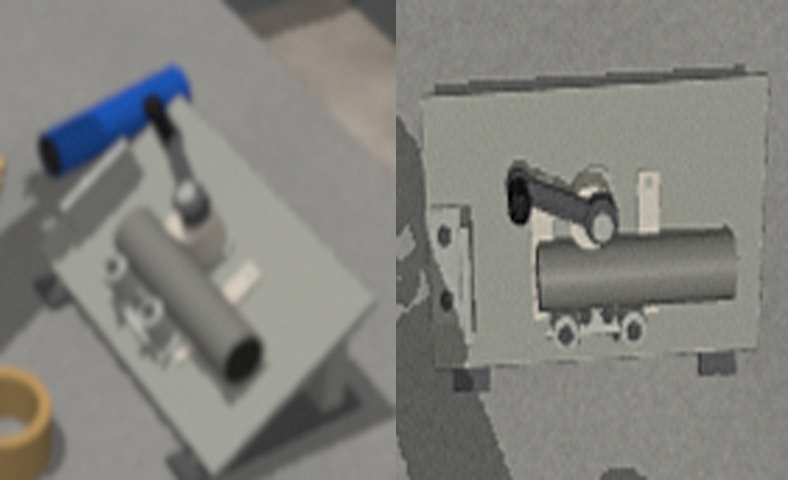

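```bash
python3 - <<'E'
from bed import *
to([.6011,.0943,.2979],2.7)
E
```

```text
t 24.28 pos [0.4537 0.2868 0.2979] open 0.0577 F [ 0.5 -0.  -0.4]
shift units [-0.013  4.997 -3.43 ]
tool y dir deg -87.01768215163713 z dir -177.01755640435954 x [-0.002  0.001 -1.   ] q [ 0.42 -0.19  1.73  0.    1.6   1.94]
turn deg about tool x 0.2824435956404727 units 0.05648871912809454
```

Request:
drive_tool(
  commands="-0.35 0 1 -0.7 0.06;-0.35 0 2 -1.4 0.06;-0.35 0 3 -2.1 0.06;-0.35 0 4 -2.8 0.06;-0.35 0 5 -3.43 0.06;-0.35 0 5 -3.43 0.06;-0.35 0 5 -3.43 0.06",
  newtons=40,
)

```text
t: 24.87
tool_pos: [0.6045, 0.0843, 0.297]
tool_rot: [2.201, 0.035, -2.205]
contact_force: [-0.5, -0.0, -0.1]
opening: 0.0572
```

```bash
python3 - <<'E'
from bed import *
to([.6011,.0943,.1758],2.7)
E
```

```text
t 24.87 pos [0.6045 0.0843 0.297 ] open 0.0572 F [-0.5 -0.  -0.1]
shift units [ 3.03  -0.259  0.072]
tool y dir deg -88.03888587205334 z dir -178.0390790928554 x [-0.002 -0.002 -1.   ] q [ 0.02 -0.01  1.57 -0.    1.59  1.55]
turn deg about tool x -0.739079092855377 units -0.1478158185710754
```

Request:
drive_tool(
  commands="-0.35 0 0 0 0;-0.35 0 0 0 0;-0.35 0 0 0 0",
)

```text
t: 25.12
tool_pos: [0.6017, 0.0908, 0.2983]
tool_rot: [2.199, 0.047, -2.201]
contact_force: [-0.3, -0.1, 0.1]
opening: 0.0571
```

```bash
python3 - <<'E'
from bed import *
to([.6011,.0943,.1758],2.7)
E
```

```text
t 25.12 pos [0.6017 0.0908 0.2983] open 0.0571 F [-0.3 -0.1  0.1]
shift units [ 3.062 -0.087  0.009]
tool y dir deg -87.59204645365887 z dir -177.59203095578565 x [-0.001  0.    -1.   ] q [ 0.03 -0.02  1.57  0.    1.59  1.56]
turn deg about tool x -0.2920309557856342 units -0.05840619115712684
```

Request:
drive_tool(
  commands="-0.35 1 -0.09 0 0;-0.35 2 -0.09 0 0;-0.35 3.06 -0.09 0 0;-0.35 3.06 -0.09 0 0;-0.35 3.06 -0.09 0 0;-0.35 3.06 -0.09 0 0",
)

```text
t: 25.62
tool_pos: [0.6031, 0.0944, 0.1787]
tool_rot: [2.204, 0.047, -2.197]
contact_force: [0.4, -0.3, 1.3]
opening: 0.0575
```

Request:
drive_tool(
  commands="1 0 0 0 0;1 0 0 0 0;1 0 0 0 0;1 0 0 0 0;1 0 0 0 0;1 0 0 0 0;1 0 0 0 0",
  newtons=40,
)

```text
t: 26.2
tool_pos: [0.6042, 0.0963, 0.1802]
tool_rot: [2.21, 0.052, -2.196]
contact_force: [-0.4, 8.7, 5.2]
opening: 0.0209
```

```bash
python3 lev.py; python3 arc.py 1.245 1.2 1.16 1.125 1.1
```

```text
26.2 [0.6042 0.0963 0.1802] [-0.4  8.7  5.2] 0.020902478097222725
knob via tcp bed [60.2 82.2 95. ] r 87.7 phi 1.214 a 2.214
F bed [2.6 8.7 4.5] opposing tangential -0.6 radial 9.1
1.2 [-0.04  0.03 -0.08]
1.16 [-0.08  0.06 -0.15]
1.125 [-0.12  0.09 -0.21]
1.1 [-0.14  0.12 -0.25]
```

Request:
drive_tool(
  commands="1 0 -0.04 0 0;1 -0.04 -0.02 -0.08 0;1 -0.08 0.01 -0.15 0;1 -0.12 0.04 -0.21 0;1 -0.12 0.04 -0.21 0;1 -0.12 0.04 -0.21 0",
  newtons=50,
)

```text
t: 26.7
tool_pos: [0.6103, 0.0942, 0.1836]
tool_rot: [2.203, 0.049, -2.204]
contact_force: [-6.4, 3.4, 5.4]
opening: 0.0206
```

```bash
python3 lev.py
```

```text
26.7 [0.6103 0.0942 0.1836] [-6.4  3.4  5.4] 0.020620632253008045
knob via tcp bed [67.2 79.8 95. ] r 88.2 phi 1.131 a 2.131
F bed [-2.7  3.7  7.8] opposing tangential -4.1 radial 2.2
```

Request:
drive_tool(
  commands="-0.35 0 0 0 0;-0.35 0 0 0 0;-0.35 0 0 0 0;-0.35 0 0 0 0;-0.35 -0.8 0 0 0;-0.35 -1.6 0 0 0;-0.35 -2.4 0 0 0;-0.35 -3.2 0 0 0",
)

```text
t: 27.37
tool_pos: [0.6105, 0.0922, 0.3101]
tool_rot: [2.2, 0.045, -2.201]
contact_force: [-0.0, -0.1, 0.2]
opening: 0.0577
```

Request:
drive_tool(
  commands="-0.35 0 -1 1 0;-0.35 0 -2 2 0;-0.35 0 -3 3 0;-0.35 0 -3.8 3.2 0;-0.35 0 -3.8 3.2 0;-0.35 0 -3.8 3.2 0",
)

```text
t: 27.87
tool_pos: [0.4737, 0.2427, 0.3094]
tool_rot: [2.199, 0.054, -2.199]
contact_force: [-0.6, -0.5, 0.6]
opening: 0.0575
```

```bash
python3 -c "
from h import *
grab('v')"; python3 m3.py v | egrep "knob|nut"; python3 ang.py u v; python3 m3.py u | egrep "knob"
```

```text
top knobtop 57 med [ 64.3  79.  111.3] min [ 53.2  68.2 106.2] max [ 74.2  89.3 115.8] px 284.8 159.1
top nut/hub 63 med [30.3  0.1 79.5] min [ 14.4 -14.4  74.3] max [44.8 13.1 83.9] px 313.6 165.6
side knobtop 30 med [ 63.3  76.5 110.9] min [ 52.2  67.3 105.9] max [ 72.7  89.3 114.8] px 307.5 195.1
side nut/hub 40 med [28.  -1.4 78.4] min [ 13.9 -15.3  74.6] max [45.2 13.  87.3] px 316.4 219.0
u side 47 bearing med a 2.242 mean 2.238 fit a 2.401 perp off -7.2
u top 117 bearing med a 2.242 mean 2.244 fit a 2.228 perp off 0.7
v side 48 bearing med a 2.16 mean 2.16 fit a 2.257 perp off -4.5
v top 118 bearing med a 2.156 mean 2.158 fit a 2.13 perp off 1.2
top knobtop 55 med [ 57.7  81.4 111.9] min [ 47.6  71.  105.7] max [ 67.2  92.  117.2] px 284.2 161.6
side knobtop 30 med [ 56.3  79.1 112. ] min [ 46.3  69.9 105.1] max [ 65.5  90.9 116.5] px 305.5 196.2
```

```bash
python3 - <<'E'
from bed import *
t=w(-25,-168,29); print(t); to([t[0],t[1],.26],2.7)
E
```

```text
[ 0.57520338 -0.15551643  0.09461474]
t 27.97 pos [0.4762 0.2396 0.3091] open 0.0578 F [-0.6 -0.4  0.1]
shift units [ 1.234  9.976 -2.045]
tool y dir deg -87.5188881943948 z dir -177.5188663896018 x [ 0.001 -0.    -1.   ] q [ 0.33 -0.2   1.73 -0.    1.62  1.85]
turn deg about tool x -0.21886638960179994 units -0.04377327792035999
```

Request:
drive_tool(
  commands="1 0 1 -0.2 0;1 0 2 -0.4 0;1 0 3 -0.6 0;1 0 4 -0.8 0;1 0 5 -1 0;1 0.3 6 -1.2 0;1 0.6 7 -1.4 0;1 0.8 8 -1.6 0",
)

```text
t: 28.63
tool_pos: [0.5532, -0.0804, 0.2762]
tool_rot: [2.201, 0.042, -2.202]
contact_force: [0.5, 0.4, -0.6]
opening: 0.0002
```

Request:
drive_tool(
  commands="1 0.2 1 -0.2 0;1 0.4 1.98 -0.44 0;1 0.4 1.98 -0.44 0;1 0.4 1.98 -0.44 0;1 0.4 1.98 -0.44 0",
)

```text
t: 29.05
tool_pos: [0.5739, -0.1563, 0.2609]
tool_rot: [2.201, 0.043, -2.203]
contact_force: [-0.3, 0.6, 0.6]
opening: -0.0002
```

```bash
python3 - <<'E'
from bed import *
t=w(-25,-168,29); to([t[0],t[1],t[2]-.006],2.7)
E
```

```text
t 29.05 pos [ 0.5739 -0.1563  0.2609] open -0.0002 F [-0.3  0.6  0.6]
shift units [ 4.307 -0.015 -0.036]
tool y dir deg -87.77318396520467 z dir -177.7731651193482 x [-0.001  0.    -1.   ] q [-0.39 -0.03  1.65  0.    1.53  1.14]
turn deg about tool x -0.47316511934818095 units -0.09463302386963619
```

Request:
drive_tool(
  commands="1 1 0 0 0;1 2 0 0 0;1 3 0 -0.04 0;1 4 0 -0.04 0;1 4.3 0 -0.04 0;1 4.3 0 -0.04 0;1 4.3 0 -0.04 0",
)

```text
t: 29.63
tool_pos: [0.5764, -0.1546, 0.0906]
tool_rot: [2.201, 0.046, -2.199]
contact_force: [-0.1, -0.5, 1.6]
opening: -0.0002
```

```bash
python3 - <<'E'
from bed import *
grab("x")
t=w(-25,-155,29); to([t[0],t[1],t[2]-.006],2.7)
print(bedc(tool()[0]))
im,d=load("x","side")
a=cv2.resize(im[170:290,260:380],None,fx=3.3,fy=4,interpolation=cv2.INTER_CUBIC)
im,d=load("x","top")
b=cv2.resize(im[110:230,240:380],None,fx=2.8,fy=4,interpolation=cv2.INTER_CUBIC)
cv2.imwrite("pics/x_c.png",np.hstack([a,b]))
E
```

```text
t 29.73 pos [ 0.5781 -0.1556  0.0932] open 0.0001 F [ 1.4 -0.6 -0.1]
shift units [ 0.113 -0.33   0.075]
tool y dir deg -87.61930769434521 z dir -177.618477268634 x [ 0.006 -0.002 -1.   ] q [-0.39  0.11  1.79 -0.    1.23  1.14]
turn deg about tool x -0.31847726863398407 units -0.06369545372679682
[ -23.21158889 -168.19011751   26.30105584]
```

View pics/x_c.png

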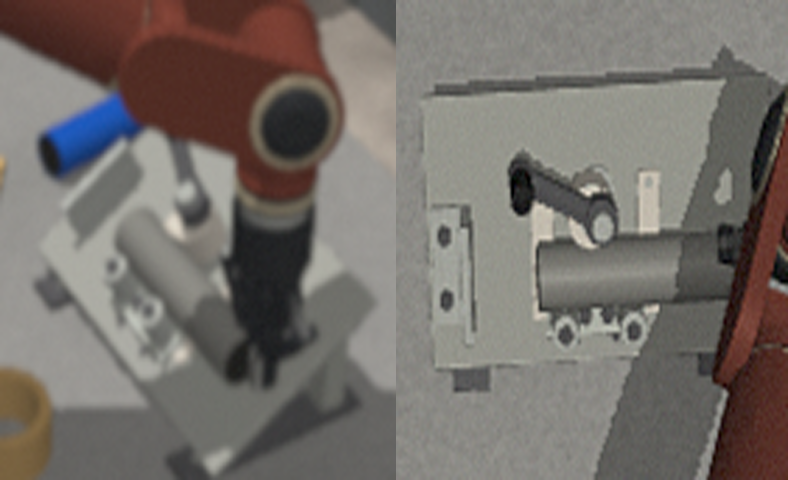

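Request:
drive_tool(
  commands="1 0.06 -0.1 0.05 0;1 0.06 -0.2 0.05 0;1 0.06 -0.3 0.05 0;1 0.06 -0.4 0.05 0;1 0.06 -0.5 0.05 0;1 0.06 -0.55 0.05 0;1 0.06 -0.6 0.05 0;1 0.06 -0.6 0.05 0",
)

```text
t: 30.4
tool_pos: [0.5735, -0.1348, 0.0883]
tool_rot: [2.199, 0.036, -2.194]
contact_force: [0.4, -12.2, -0.3]
opening: -0.0
```

```bash
cat > ps.py <<'E'
from bed import *
from fit import fit
p,_,o=tool(); print(o['t'],'tcp bed',bedc(p).round(1),'F bed',(R.T@o['contact_force']).round(1))
import sys
if len(sys.argv)>1:
    tag=sys.argv[1]; grab(tag)
    x=fit(tag,"top",w(-24.5,-30,29),np.radians(92.7),rad=.19)
    im,d=load(tag,"top")
    # dark->tube end edge along top line of tube: sample along axis line top (54 off bed)
    for n in("top","side"):
        im,d=load(tag,n); v,u=np.nonzero(d>0)
        P=pts(n,np.c_[u,v],d[v,u])+(np.array([.0023,.0025,.0039]) if n=="side" else 0)
        B=(P-Ob)@R*1e3; X,Y,Z=B.T; m=(abs(X+25)<12)&(Z>46)&(Z<60)&(abs(Y)<170)
        print(n,'tube top-surface y range',np.sort(Y[m])[[0,5,-6,-1]].round(1),'stop face y', np.sort(Y[(abs(X+20)<35)&(Z>20)&(Z<46)&(Y>110)&(Y<160)])[:4].round(1))
    a=cv2.resize(load(tag,"side")[0][170:290,260:380],None,fx=3.3,fy=4,interpolation=cv2.INTER_CUBIC)
    b=cv2.resize(load(tag,"top")[0][110:230,240:380],None,fx=2.8,fy=4,interpolation=cv2.INTER_CUBIC)
    cv2.imwrite(f"pics/{tag}_c.png",np.hstack([a,b]))
E
python3 ps.py y
```

```text
30.4 tcp bed [ -28.8 -147.2   23.9] F bed [ -0.3 -12.2  -0.2]
top N 1132 1732 ang 91.54 tilt -1.26 mid [0.5044 2.3996 0.0409] ends [ 0.5715 -0.0961  0.0959] [0.5643 0.1728 0.0899]
top tube top-surface y range [-110.3 -105.5  137.6  138.9] stop face y [130.3 130.3 130.4 130.5]
side tube top-surface y range [-165.6 -159.3  133.9  139.5] stop face y [123.4 123.7 124.2 124.4]
```

```bash
python3 - <<'E'
from bed import *
def end(tag):
    for n in("top","side"):
        im,d=load(tag,n); v,u=np.nonzero(d>0)
        P=pts(n,np.c_[u,v],d[v,u])+(np.array([.0023,.0025,.0039]) if n=="side" else 0)
        B=(P-Ob)@R*1e3; X,Y,Z=B.T
        m=(abs(X+25)<14)&(Z>40)&(Z<60)&(Y<122)&(Y>20); print(tag,n,'end y',np.sort(Y[m])[-5:].round(1))
for t in("l","v","x","y"): end(t)
E
python3 ps.py; python3 ang.py v x y
```

```text
l top end y [62.  62.  62.1 62.1 62.3]
l side end y [61.5 62.3 62.4 62.8 65. ]
v top end y [61.8 62.  62.  62.1 62.1]
v side end y [59.8 59.9 60.9 61.3 63.2]
x top end y [62.1 62.1 62.1 62.2 62.2]
x side end y [61.2 62.1 63.5 64.2 69.2]
y top end y [64.8 64.9 65.  65.1 65.1]
y side end y [66.5 66.7 67.  68.5 69.4]
30.5 tcp bed [ -28.8 -147.1   23.8] F bed [ -0.5 -12.2   0. ]
v side 48 bearing med a 2.16 mean 2.16 fit a 2.257 perp off -4.5
v top 118 bearing med a 2.156 mean 2.158 fit a 2.13 perp off 1.2
x side 52 bearing med a 2.144 mean 2.145 fit a 2.247 perp off -4.3
x top 112 bearing med a 2.161 mean 2.163 fit a 2.116 perp off 2.0
y side 56 bearing med a 2.153 mean 2.156 fit a 2.136 perp off 0.6
y top 105 bearing med a 2.161 mean 2.168 fit a 2.14 perp off 1.0
```

View pics/y_c.png

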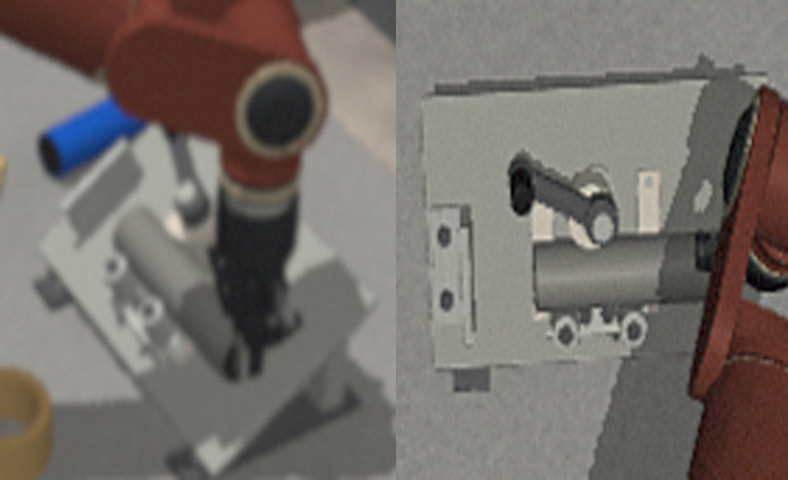

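Request:
drive_tool(
  commands="1 0 0.2 0 0;1 0 0.5 0 0;1 -1 0.5 0 0;1 -2 0.5 0 0;1 -3 0.5 0 0;1 -4 0.5 0 0;-0.35 -5 0.5 0 0;-0.35 -5 0.5 0 0",
)

```text
t: 31.17
tool_pos: [0.5771, -0.1526, 0.2982]
tool_rot: [2.215, 0.039, -2.18]
contact_force: [0.4, 0.5, 1.6]
opening: 0.0232
```

```bash
python3 - <<'E'
from bed import *
k=w(64.5,79.6,95); print(k); to([k[0],k[1],.29],2.7)
E
```

```text
[0.60799969 0.09390538 0.19652241]
t 31.17 pos [ 0.5771 -0.1526  0.2982] open 0.0232 F [0.4 0.5 1.6]
shift units [ 0.181 -6.126 -1.023]
tool y dir deg -87.64155593043377 z dir -177.6358322283193 x [ 0.016 -0.006 -1.   ] q [-0.38 -0.06  1.61  0.    1.57  1.15]
turn deg about tool x -0.3358322283192763 units -0.06716644566385525
```

Request:
drive_tool(
  commands="-0.35 0 -1 -0.2 0;-0.35 0 -2 -0.35 0;-0.35 0 -3 -0.5 0;-0.35 0 -4 -0.7 0;-0.35 0 -5 -0.85 0;-0.35 0 -6 -1 0;-0.35 0 -6.1 -1 0;-0.35 0 -6.1 -1 0",
)

```text
t: 31.83
tool_pos: [0.6033, 0.0966, 0.2862]
tool_rot: [2.198, 0.05, -2.2]
contact_force: [-0.0, -0.5, 0.0]
opening: 0.0579
```

Request:
drive_tool(
  commands="-0.35 0 0 0 0;-0.35 0 0 0 0;-0.35 0 0 0 0",
  newtons=40,
)

```text
t: 32.08
tool_pos: [0.6036, 0.0929, 0.2867]
tool_rot: [2.201, 0.043, -2.202]
contact_force: [0.2, 0.3, 0.6]
opening: 0.0576
```

```bash
python3 - <<'E'
from bed import *
k=w(64.5,79.6,95); print(k); to([k[0],k[1],.1805],2.7)
E
```

```text
[0.60799969 0.09390538 0.19652241]
t 32.08 pos [0.6036 0.0929 0.2867] open 0.0576 F [0.2 0.3 0.6]
shift units [ 2.655 -0.022 -0.112]
tool y dir deg -87.76777982671992 z dir -177.76778215629872 x [-0. -0. -1.] q [ 0.03 -0.01  1.58 -0.    1.57  1.56]
turn deg about tool x -0.46778215629871056 units -0.09355643125974211
```

Request:
drive_tool(
  commands="-0.35 0.8 -0.02 -0.11 0;-0.35 1.7 -0.02 -0.11 0;-0.35 2.6 -0.02 -0.11 0;-0.35 2.6 -0.02 -0.11 0;-0.35 2.6 -0.02 -0.11 0;-0.35 2.6 -0.02 -0.11 0",
)

```text
t: 32.58
tool_pos: [0.609, 0.0947, 0.1851]
tool_rot: [2.204, 0.044, -2.198]
contact_force: [0.8, -1.2, 1.3]
opening: 0.0577
```

Request:
drive_tool(
  commands="1 0 0 0 0;1 0 0 0 0;1 0 0 0 0;1 0 0 0 0;1 0 0 0 0;1 0 0 0 0;1 0 0 0 0",
  newtons=40,
)

```text
t: 33.17
tool_pos: [0.6088, 0.0944, 0.1856]
tool_rot: [2.203, 0.043, -2.196]
contact_force: [-2.6, -4.2, 6.4]
opening: 0.021
```

```bash
python3 lev.py; python3 arc.py 1.16 1.12 1.08 1.04 1.02 1.0
```

```text
33.1667 [0.6088 0.0944 0.1856] [-2.6 -4.2  6.4] 0.020984439148120943
knob via tcp bed [65.5 80.1 95. ] r 87.8 phi 1.15 a 2.15
F bed [ 0.8 -4.1  6.9] opposing tangential 2.4 radial -3.4
1.12 [-0.04  0.04 -0.07]
1.08 [-0.08  0.07 -0.13]
1.04 [-0.11  0.12 -0.2 ]
1.02 [-0.13  0.14 -0.23]
1.0 [-0.15  0.16 -0.26]
```

Request:
drive_tool(
  commands="1 -0.04 0.04 -0.07 0;1 -0.08 0.07 -0.13 0;1 -0.11 0.12 -0.20 0;1 -0.15 0.16 -0.26 0;1 -0.15 0.16 -0.26 0;1 -0.15 0.16 -0.26 0",
  newtons=50,
)

```text
t: 33.67
tool_pos: [0.6172, 0.0908, 0.1902]
tool_rot: [2.198, 0.049, -2.206]
contact_force: [-7.2, 1.4, 5.4]
opening: 0.0202
```

```bash
python3 lev.py
```

```text
33.6667 [0.6172 0.0908 0.1902] [-7.2  1.4  5.4] 0.02024760176782178
knob via tcp bed [75. 76. 95.] r 88.5 phi 1.033 a 2.033
F bed [-3.5  1.7  8.2] opposing tangential -3.9 radial -0.3
```

Request:
drive_tool(
  commands="-0.35 0 0 0 0;-0.35 0 0 0 0;-0.35 0 0 0 0;-0.35 0 0 0 0;-0.35 -0.8 0 0 0;-0.35 -1.6 0 0 0;-0.35 -2.4 0 0 0;-0.35 -2.8 0 0 0",
)

```text
t: 34.33
tool_pos: [0.6199, 0.0895, 0.306]
tool_rot: [2.208, 0.045, -2.194]
contact_force: [0.7, 0.5, 0.7]
opening: 0.0577
```

Request:
drive_tool(
  commands="1 0 1 0.1 0;1 0 2 0.2 0;1 0 3 0.4 0;1 0 4 0.6 0;1 0 5 0.8 0;1 0 6 1 0;1 0 6.3 1 0;1 0 6.3 1 0",
)

```text
t: 35.0
tool_pos: [0.5885, -0.1672, 0.3006]
tool_rot: [2.203, 0.039, -2.203]
contact_force: [0.4, -0.1, 0.3]
opening: 0.0001
```

```bash
python3 -c "
from h import *
grab('z')"; python3 m3.py z | egrep "knob|nut"; python3 ang.py z;  python3 - <<'E'
from bed import *
t=w(-25,-168,29); print(t); to([t[0],t[1],t[2]-.004],2.7)
E
```

```text
top knobtop 53 med [ 71.8  75.5 112.2] min [ 60.6  65.1 107.4] max [ 80.7  83.8 117.2] px 286.5 156.4
top nut/hub 66 med [31.6  0.2 79.5] min [ 16.7 -14.3  74.2] max [45.2 15.7 86.8] px 313.5 165.3
side knobtop 32 med [ 70.9  73.9 110.1] min [ 60.4  61.3 105.5] max [ 81.3  88.9 117.8] px 309.8 194.2
side nut/hub 35 med [30.4 -2.  79. ] min [ 18.7 -17.3  74. ] max [44.2 13.1 85.1] px 316.8 218.7
z side 59 bearing med a 2.036 mean 2.048 fit a 2.086 perp off -2.2
z top 114 bearing med a 2.047 mean 2.057 fit a 2.025 perp off 1.2
[ 0.57520338 -0.15551643  0.09461474]
t 35.1 pos [ 0.589  -0.1639  0.3007] open -0.0001 F [-0.4 -0.5 -1. ]
shift units [ 5.252 -0.22   0.335]
tool y dir deg -87.6988952759892 z dir -177.69889399133143 x [-0.     0.001 -1.   ] q [-0.39 -0.01  1.56  0.    1.59  1.14]
turn deg about tool x -0.3988939913314198 units -0.07977879826628395
```

Request:
drive_tool(
  commands="1 1 -0.1 0.33 0;1 2 -0.2 0.33 0;1 3 -0.2 0.33 0;1 4 -0.2 0.33 0;1 5 -0.2 0.33 0;1 5.25 -0.2 0.33 0;1 5.25 -0.2 0.33 0;1 5.25 -0.2 0.33 0",
)

```text
t: 35.77
tool_pos: [0.5763, -0.1557, 0.092]
tool_rot: [2.201, 0.047, -2.199]
contact_force: [0.4, -0.8, 0.1]
opening: -0.0002
```

```bash
python3 ps.py
```

```text
35.7667 tcp bed [ -25.4 -168.3   26.2] F bed [ 0.4 -0.9 -0.1]
```

Request:
drive_tool(
  commands="1 0 -0.1 0 0;1 0 -0.2 0 0;1 0 -0.3 0 0;1 0 -0.4 0 0;1 0 -0.5 0 0;1 0 -0.6 0 0;1 0 -0.63 0 0;1 0 -0.63 0 0",
)

```text
t: 36.43
tool_pos: [0.5748, -0.1319, 0.0917]
tool_rot: [2.201, 0.043, -2.198]
contact_force: [-1.1, -3.7, 2.0]
opening: -0.0002
```

```bash
python3 ps.py
```

```text
36.4333 tcp bed [ -25.8 -144.4   26.1] F bed [-0.1 -3.6  2.3]
```

Request:
drive_tool(
  commands="1 0 -0.05 0 0;1 0 -0.1 0 0;1 0 -0.15 0 0;1 0 -0.2 0 0",
)

```text
t: 36.77
tool_pos: [0.5746, -0.1247, 0.0917]
tool_rot: [2.201, 0.042, -2.198]
contact_force: [0.2, -6.4, 2.8]
opening: 0.0003
```

```bash
python3 ps.py
```

```text
36.7667 tcp bed [ -25.8 -137.2   26.1] F bed [ 1.3 -6.4  2.4]
```

Request:
drive_tool(
  commands="1 0 0 0 0;1 0 0 0 0;1 0 0 0 0",
)

```text
t: 37.02
tool_pos: [0.5745, -0.1241, 0.0916]
tool_rot: [2.201, 0.043, -2.199]
contact_force: [-0.8, -5.2, 4.8]
opening: 0.0001
```

```bash
python3 ps.py
```

```text
37.0167 tcp bed [ -25.9 -136.6   26. ] F bed [ 1.5 -5.1  4.6]
```

Request:
drive_tool(
  commands="1 0 -0.02 0 0;1 0 -0.04 0 0;1 0 -0.06 0 0;1 0 -0.08 0 0;1 0 -0.1 0 0;1 0 -0.12 0 0",
)

```text
t: 37.52
tool_pos: [0.5743, -0.1198, 0.0916]
tool_rot: [2.201, 0.042, -2.198]
contact_force: [0.2, -6.9, 4.1]
opening: -0.0003
```

```bash
python3 ps.py A; python3 ang.py A; python3 - <<'E'
from bed import *
for tag in("x","y","A"):
    for n in("top",):
        im,d=load(tag,n); v,u=np.nonzero(d>0)
        P=pts(n,np.c_[u,v],d[v,u])
        B=(P-Ob)@R*1e3; X,Y,Z=B.T
        m=(abs(X+25)<14)&(Z>40)&(Z<60)&(Y<122)&(Y>20); print(tag,n,'end y',np.sort(Y[m])[-5:].round(1))
E
```

```text
37.5167 tcp bed [ -25.8 -132.3   26. ] F bed [ 1.9 -6.9  3.6]
top N 1095 1658 ang 91.74 tilt -0.99 mid [0.5027 2.1767 0.0565] ends [ 0.5714 -0.0817  0.0955] [0.5636 0.1725 0.0911]
top tube top-surface y range [-93.6 -91.  135.8 138.7] stop face y [130.2 130.3 130.4 130.5]
side tube top-surface y range [-148.5 -144.5  135.9  142.4] stop face y [125.1 125.7 125.8 126.1]
A side 56 bearing med a 2.052 mean 2.043 fit a 2.146 perp off -4.4
A top 109 bearing med a 2.043 mean 2.05 fit a 2.012 perp off 1.3
x top end y [62.1 62.1 62.1 62.2 62.2]
y top end y [64.8 64.9 65.  65.1 65.1]
A top end y [78.9 79.  79.  79.2 79.3]
```

View pics/A_c.png

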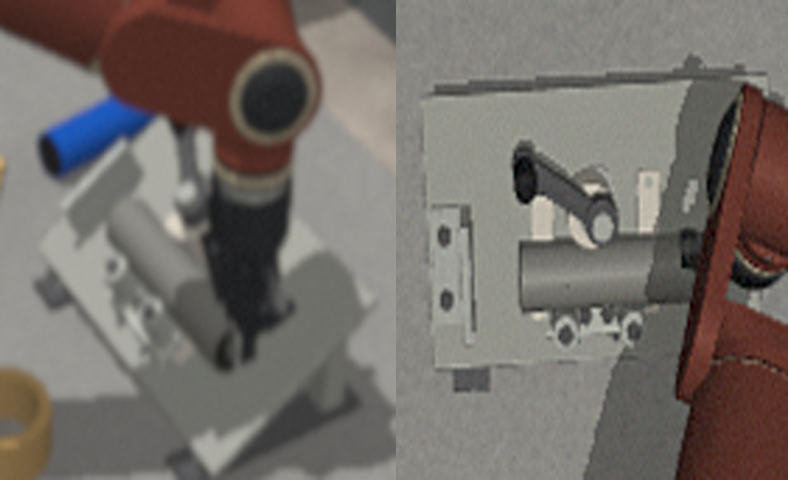

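Request:
drive_tool(
  commands="1 0 0.2 0 0;1 0 0.5 0 0;1 -1 0.5 0 0;1 -2 0.5 0 0;1 -3 0.5 0 0;1 -4 0.5 0 0;-0.35 -5 0 -0.2 0;-0.35 -5 -0.5 -0.4 0",
)

```text
t: 38.28
tool_pos: [0.5918, -0.0996, 0.3001]
tool_rot: [2.214, 0.039, -2.187]
contact_force: [1.2, -0.4, 1.9]
opening: 0.023
```

```bash
python3 - <<'E'
from bed import *
k=w(72,76.3,95); print(k); to([k[0],k[1],.29],2.7)
E
```

```text
[0.61464312 0.09091501 0.20027241]
t 38.28 pos [ 0.5918 -0.0996  0.3001] open 0.023 F [ 1.2 -0.4  1.9]
shift units [ 0.246 -4.739 -0.751]
tool y dir deg -87.80273251428086 z dir -177.80035799208454 x [ 0.013 -0.003 -1.   ] q [-0.29 -0.05  1.6   0.    1.58  1.24]
turn deg about tool x -0.5003579920845311 units -0.10007159841690623
```

Request:
drive_tool(
  commands="-0.35 0 -1 -0.2 0;-0.35 0 -2 -0.35 0;-0.35 0 -3 -0.5 0;-0.35 0 -4 -0.6 0;-0.35 0 -4.5 -0.6 0;-0.35 0 -4.5 -0.6 0;-0.35 0 -4.5 -0.6 0;-0.35 0 -4.5 -0.6 0",
)

```text
t: 38.95
tool_pos: [0.6055, 0.0821, 0.29]
tool_rot: [2.199, 0.045, -2.203]
contact_force: [0.1, 1.0, 0.1]
opening: 0.0575
```

```bash
python3 - <<'E'
from bed import *
k=w(72,76.3,95); print(k); to([k[0],k[1],.1865],2.7)
E
```

```text
[0.61464312 0.09091501 0.20027241]
t 38.95 pos [0.6055 0.0821 0.29  ] open 0.0575 F [0.1 1.  0.1]
shift units [ 2.587 -0.21  -0.242]
tool y dir deg -87.67444312643215 z dir -177.6744387643206 x [-0.001 -0.    -1.   ] q [ 0.01 -0.01  1.58  0.    1.57  1.54]
turn deg about tool x -0.37443876432058687 units -0.07488775286411738
```

Request:
drive_tool(
  commands="-0.35 0.5 -0.21 -0.24 0;-0.35 1.0 -0.21 -0.24 0;-0.35 1.7 -0.21 -0.24 0;-0.35 2.55 -0.21 -0.24 0;-0.35 2.55 -0.21 -0.24 0;-0.35 2.55 -0.21 -0.24 0;-0.35 2.55 -0.21 -0.24 0",
)

```text
t: 39.53
tool_pos: [0.6157, 0.0907, 0.1905]
tool_rot: [2.203, 0.044, -2.2]
contact_force: [0.5, -0.2, 0.3]
opening: 0.0577
```

Request:
drive_tool(
  commands="1 0 0 0 0;1 0 0 0 0;1 0 0 0 0;1 0 0 0 0;1 0 0 0 0;1 0 0 0 0;1 0 0 0 0",
  newtons=40,
)

```text
t: 40.12
tool_pos: [0.6155, 0.091, 0.1912]
tool_rot: [2.202, 0.043, -2.198]
contact_force: [-1.9, -3.5, 5.7]
opening: 0.0206
```

```bash
python3 lev.py; python3 arc.py 1.05 1.01 .97 .95 .93
```

```text
40.1167 [0.6155 0.091  0.1912] [-1.9 -3.5  5.7] 0.020574162621727437
knob via tcp bed [73.  76.4 95. ] r 87.9 phi 1.054 a 2.054
F bed [ 1.1 -3.4  6. ] opposing tangential 2.7 radial -2.5
1.01 [-0.04  0.04 -0.06]
0.97 [-0.07  0.09 -0.12]
0.95 [-0.09  0.11 -0.16]
0.93 [-0.11  0.14 -0.19]
```

Request:
drive_tool(
  commands="1 -0.04 0.04 -0.06 0;1 -0.07 0.09 -0.12 0;1 -0.11 0.13 -0.18 0;1 -0.11 0.13 -0.18 0;1 -0.11 0.13 -0.18 0",
  newtons=50,
)

```text
t: 40.53
tool_pos: [0.6202, 0.0885, 0.1937]
tool_rot: [2.197, 0.049, -2.209]
contact_force: [-9.8, 2.1, 4.6]
opening: 0.0202
```

```bash
python3 lev.py
```

```text
40.5333 [0.6202 0.0885 0.1937] [-9.8  2.1  4.6] 0.020173191619051803
knob via tcp bed [78.3 73.6 95. ] r 88.3 phi 0.987 a 1.987
F bed [-6.1  2.5  8.9] opposing tangential -6.5 radial -1.2
```

Request:
drive_tool(
  commands="-0.35 0 0 0 0;-0.35 0 0 0 0;-0.35 0 0 0 0;-0.35 0 0 0 0;-0.35 -0.8 0 0 0;-0.35 -1.6 0 0 0;-0.35 -2.4 0 0 0;-0.35 -2.8 0 0 0",
)

```text
t: 41.2
tool_pos: [0.6237, 0.0868, 0.3104]
tool_rot: [2.208, 0.045, -2.193]
contact_force: [0.8, 0.1, 0.9]
opening: 0.0576
```

Request:
drive_tool(
  commands="1 0 1 0.2 0;1 0 2 0.4 0;1 0 3 0.6 0;1 0 4 0.8 0;1 0 5 1 0;1 0 6 1.1 0;1 0 6 1.1 0;1 0 6 1.1 0",
)

```text
t: 41.87
tool_pos: [0.5878, -0.1568, 0.305]
tool_rot: [2.203, 0.041, -2.203]
contact_force: [0.3, 0.3, -0.2]
opening: 0.0
```

```bash
python3 -c "
from h import *
grab('B')"; python3 m3.py B | egrep "knob|nut"; python3 ang.py z A B;  python3 - <<'E'
from bed import *
t=w(-25,-150,29); print(t); to([t[0],t[1],t[2]-.004],2.7)
E
```

```text
top knobtop 56 med [ 76.3  73.1 111.9] min [ 65.4  62.5 105.1] max [ 85.   83.3 116. ] px 287.1 154.7
top nut/hub 63 med [30.   2.5 79.9] min [16.2 -8.9 74. ] max [45.7 15.9 85.7] px 313.0 165.8
side knobtop 30 med [ 74.1  71.2 110.9] min [ 65.1  58.1 106.2] max [ 83.8  84.1 116.6] px 310.9 193.8
side nut/hub 43 med [29.3 -3.8 78.8] min [ 13.7 -17.5  74. ] max [44.4 14.5 87.1] px 316.7 219.0
z side 59 bearing med a 2.036 mean 2.048 fit a 2.086 perp off -2.2
z top 114 bearing med a 2.047 mean 2.057 fit a 2.025 perp off 1.2
A side 56 bearing med a 2.052 mean 2.043 fit a 2.146 perp off -4.4
A top 109 bearing med a 2.043 mean 2.05 fit a 2.012 perp off 1.3
B side 49 bearing med a 2.008 mean 2.003 fit a 1.978 perp off 1.5
B top 107 bearing med a 1.985 mean 2.005 fit a 1.946 perp off 2.2
[ 0.57435546 -0.13753641  0.09461474]
t 41.97 pos [ 0.5882 -0.1544  0.3052] open 0.0004 F [0.5 0.2 0.1]
shift units [ 5.364 -0.433  0.33 ]
tool y dir deg -87.64991398001251 z dir -177.64991701984874 x [ 0.     0.001 -1.   ] q [-0.38 -0.02  1.56  0.    1.6   1.15]
turn deg about tool x -0.349917019848732 units -0.06998340396974641
```

Request:
drive_tool(
  commands="1 1 -0.2 0.33 0;1 2 -0.35 0.33 0;1 3 -0.35 0.33 0;1 4 -0.35 0.33 0;1 5 -0.35 0.33 0;1 5.3 -0.35 0.33 0;1 5.3 -0.35 0.33 0;1 5.3 -0.35 0.33 0",
)

```text
t: 42.63
tool_pos: [0.5751, -0.1406, 0.0942]
tool_rot: [2.2, 0.047, -2.199]
contact_force: [0.9, 0.4, 1.0]
opening: 0.0002
```

```bash
python3 ps.py
```

```text
42.6333 tcp bed [ -24.7 -153.1   28.3] F bed [1.3 0.3 0.4]
```

Request:
drive_tool(
  commands="1 0 -0.1 0 0;1 0 -0.2 0 0;1 0 -0.3 0 0;1 0 -0.4 0 0;1 0 -0.45 0 0;1 0 -0.5 0 0;1 0 -0.55 0 0;1 0 -0.6 0 0",
)

```text
t: 43.3
tool_pos: [0.5736, -0.1179, 0.0936]
tool_rot: [2.201, 0.043, -2.199]
contact_force: [-0.7, -2.5, 0.7]
opening: 0.0001
```

```bash
python3 ps.py
```

```text
43.3 tcp bed [ -25.4 -130.4   28. ] F bed [-0.4 -2.5  1. ]
```

Request:
drive_tool(
  commands="1 0 0 0 0;1 0 0 0 0",
)

```text
t: 43.47
tool_pos: [0.5735, -0.1175, 0.0934]
tool_rot: [2.201, 0.045, -2.2]
contact_force: [0.2, -0.5, 0.2]
opening: 0.0003
```

```bash
python3 ps.py
```

```text
43.4667 tcp bed [ -25.5 -130.    27.9] F bed [ 0.2 -0.5  0.1]
```

Request:
drive_tool(
  commands="1 0 -0.05 0 0;1 0 -0.1 0 0;1 0 -0.15 0 0;1 0 -0.2 0 0;1 0 -0.25 0 0;1 0 -0.3 0 0",
)

```text
t: 43.97
tool_pos: [0.573, -0.1053, 0.0934]
tool_rot: [2.201, 0.045, -2.2]
contact_force: [0.0, -3.4, 2.1]
opening: 0.0002
```

```bash
python3 ps.py C;python3 ang.py C
```

```text
43.9667 tcp bed [ -25.5 -117.8   27.9] F bed [ 0.9 -3.4  1.9]
top N 1055 1577 ang 91.82 tilt -0.65 mid [0.5167 1.6419 0.0757] ends [ 0.5709 -0.0677  0.0951] [0.5633 0.1724 0.0923]
top tube top-surface y range [-80.1 -76.5 137.8 138.8] stop face y [130.3 130.3 130.4 130.8]
side tube top-surface y range [-135.8 -130.7  134.4  142.5] stop face y [124.3 126.1 126.2 126.3]
C side 60 bearing med a 1.984 mean 1.982 fit a 2.039 perp off -3.1
C top 111 bearing med a 1.993 mean 1.998 fit a 1.94 perp off 2.3
```

View pics/C_c.png

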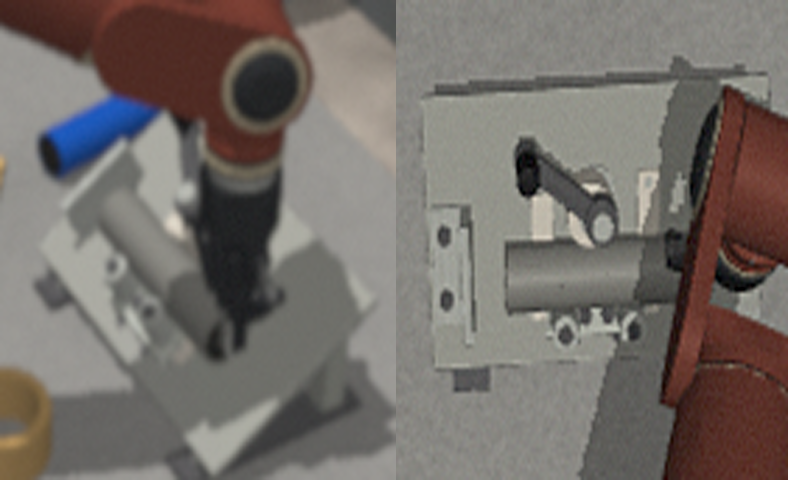

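Request:
drive_tool(
  commands="1 0 0.2 0 0;1 0 0.5 0 0;1 -1 0.5 0 0;1 -2 0.5 0 0;1 -3 0.5 0 0;1 -4 0.5 0 0;-0.35 -5 0 -0.2 0;-0.35 -5 -0.5 -0.4 0",
)

```text
t: 44.73
tool_pos: [0.5909, -0.0869, 0.3029]
tool_rot: [2.215, 0.038, -2.186]
contact_force: [0.7, -1.0, 0.4]
opening: 0.0235
```

```bash
python3 - <<'E'
from bed import *
k=w(76.8,73.3,95); print(k); to([k[0],k[1],.29],2.7)
E
```

```text
[0.61893674 0.08811416 0.20267241]
t 44.73 pos [ 0.5909 -0.0869  0.3029] open 0.0235 F [ 0.7 -1.   0.4]
shift units [ 0.318 -4.346 -0.862]
tool y dir deg -87.82384437763166 z dir -177.82093551186867 x [ 0.013 -0.003 -1.   ] q [-0.27 -0.05  1.6   0.    1.58  1.26]
turn deg about tool x -0.5209355118686574 units -0.10418710237373148
```

Request:
drive_tool(
  commands="-0.35 0 -1 -0.2 0;-0.35 0 -2 -0.4 0;-0.35 0 -3 -0.6 0;-0.35 0 -4 -0.8 0;-0.35 0 -4.2 -0.8 0;-0.35 0 -4.2 -0.8 0;-0.35 0 -4.2 -0.8 0;-0.35 0 -4.2 -0.8 0",
)

```text
t: 45.4
tool_pos: [0.6131, 0.0828, 0.2929]
tool_rot: [2.2, 0.043, -2.202]
contact_force: [-0.5, 0.1, 0.0]
opening: 0.0578
```

```bash
python3 - <<'E'
from bed import *
k=w(76.8,73.3,95); to([k[0],k[1],.189],2.7)
E
```

```text
t 45.4 pos [0.6131 0.0828 0.2929] open 0.0578 F [-0.5  0.1  0. ]
shift units [ 2.596 -0.128 -0.153]
tool y dir deg -87.73963533218262 z dir -177.73965335869866 x [-0.001 -0.    -1.   ] q [ 0.01  0.01  1.56 -0.    1.58  1.55]
turn deg about tool x -0.4396533586986493 units -0.08793067173972986
```

Request:
drive_tool(
  commands="-0.35 0.5 -0.13 -0.15 0;-0.35 1.2 -0.13 -0.15 0;-0.35 2 -0.13 -0.15 0;-0.35 2.57 -0.13 -0.15 0;-0.35 2.57 -0.13 -0.15 0;-0.35 2.57 -0.13 -0.15 0",
)

```text
t: 45.9
tool_pos: [0.618, 0.0882, 0.1889]
tool_rot: [2.198, 0.043, -2.206]
contact_force: [0.9, -0.5, -0.2]
opening: 0.0574
```

Request:
drive_tool(
  commands="1 0 0 0 0;1 0 0 0 0;1 0 0 0 0;1 0 0 0 0;1 0 0 0 0;1 0 0 0 0",
  newtons=40,
)

```text
t: 46.4
tool_pos: [0.6197, 0.089, 0.1932]
tool_rot: [2.203, 0.043, -2.197]
contact_force: [-3.5, -2.9, 5.8]
opening: 0.0205
```

```bash
python3 lev.py; python3 arc.py .995 .95 .91 .87
```

```text
46.4 [0.6197 0.089  0.1932] [-3.5 -2.9  5.8] 0.020520745213704648
knob via tcp bed [77.8 74.2 95. ] r 88.4 phi 0.995 a 1.995
F bed [-0.2 -2.7  6.8] opposing tangential 1.3 radial -2.4
0.95 [-0.04  0.05 -0.07]
0.91 [-0.07  0.1  -0.13]
0.87 [-0.11  0.16 -0.19]
```

Request:
drive_tool(
  commands="1 -0.04 0.05 -0.07 0;1 -0.07 0.1 -0.13 0;1 -0.11 0.16 -0.19 0;1 -0.11 0.16 -0.19 0;1 -0.11 0.16 -0.19 0",
  newtons=50,
)

```text
t: 46.82
tool_pos: [0.6256, 0.0854, 0.1963]
tool_rot: [2.199, 0.05, -2.205]
contact_force: [-8.7, 2.6, 5.1]
opening: 0.0209
```

Request:
drive_tool(
  commands="-0.35 0 0 0 0;-0.35 0 0 0 0;-0.35 0 0 0 0;-0.35 0 0 0 0;-0.35 -0.8 0 0 0;-0.35 -1.6 0 0 0;-0.35 -2.4 0 0 0;-0.35 -2.8 0 0 0",
)

```text
t: 47.48
tool_pos: [0.6282, 0.0838, 0.312]
tool_rot: [2.208, 0.045, -2.193]
contact_force: [-0.5, 1.0, -0.5]
opening: 0.0576
```

Request:
drive_tool(
  commands="1 0 1 0.2 0;1 0 2 0.4 0;1 0 3 0.6 0;1 0 4 0.8 0;1 0 5 1 0;1 0 5.6 1.2 0;1 0 5.6 1.2 0;1 0 5.6 1.2 0",
)

```text
t: 48.15
tool_pos: [0.5878, -0.1433, 0.3067]
tool_rot: [2.203, 0.043, -2.202]
contact_force: [0.4, 1.3, -0.3]
opening: 0.0002
```

```bash
python3 -c "
from h import *
grab('D')"; python3 m3.py D | egrep "knob|nut"; python3 ang.py C D;  python3 - <<'E'
from bed import *
t=w(-25,-138,29); print(t); to([t[0],t[1],t[2]-.002],2.7)
E
```

```text
top knobtop 57 med [ 81.2  70.  112.7] min [ 70.5  59.9 105. ] max [ 90.4  78.3 116.3] px 288.3 152.8
top nut/hub 56 med [29.5 -0.  80.1] min [ 16.4 -14.4  74.3] max [40.2 15.7 89.1] px 313.5 166.1
side knobtop 31 med [ 78.5  65.6 111.5] min [ 68.1  56.6 105.1] max [ 90.6  80.9 119.1] px 312.4 193.4
side nut/hub 41 med [27.6 -2.6 79.3] min [ 16.7 -18.6  74.2] max [44.7 12.9 86.5] px 316.6 219.0
C side 60 bearing med a 1.984 mean 1.982 fit a 2.039 perp off -3.1
C top 111 bearing med a 1.993 mean 1.998 fit a 1.94 perp off 2.3
D side 55 bearing med a 1.919 mean 1.903 fit a 1.967 perp off -2.4
D top 110 bearing med a 1.922 mean 1.93 fit a 1.905 perp off 0.7
[ 0.57379019 -0.12554973  0.09461474]
t 48.25 pos [ 0.5882 -0.1414  0.3068] open 0.0002 F [0.8 1.3 1.1]
shift units [ 5.355 -0.408  0.345]
tool y dir deg -87.62615063388387 z dir -177.62615738710593 x [ 0.  0. -1.] q [-0.36 -0.03  1.57  0.    1.6   1.17]
turn deg about tool x -0.3261573871059227 units -0.06523147742118454
```

Request:
drive_tool(
  commands="1 1 -0.2 0.35 0;1 2 -0.35 0.35 0;1 3 -0.35 0.35 0;1 4 -0.35 0.35 0;1 5 -0.35 0.35 0;1 5.35 -0.35 0.35 0;1 5.35 -0.35 0.35 0;1 5.35 -0.35 0.35 0",
)

```text
t: 48.92
tool_pos: [0.574, -0.1278, 0.0935]
tool_rot: [2.2, 0.047, -2.2]
contact_force: [0.8, -0.3, 0.4]
opening: -0.0001
```

Request:
drive_tool(
  commands="1 0 -0.1 0 0;1 0 -0.2 0 0;1 0 -0.3 0 0;1 0 -0.4 0 0;1 0 -0.5 0 0;1 0 -0.55 0 0;1 0 -0.6 0 0;1 0 -0.65 0 0",
)

```text
t: 49.58
tool_pos: [0.5726, -0.1031, 0.0933]
tool_rot: [2.201, 0.043, -2.199]
contact_force: [-0.1, -2.6, 1.3]
opening: -0.0
```

```bash
python3 ps.py
```

```text
49.5833 tcp bed [ -25.8 -115.5   27.9] F bed [ 0.5 -2.6  1.3]
```

Request:
drive_tool(
  commands="1 0 -0.05 0 0;1 0 -0.1 0 0;1 0 -0.15 0 0;1 0 -0.2 0 0;1 0 -0.25 0 0;1 0 -0.3 0 0",
)

```text
t: 50.08
tool_pos: [0.5721, -0.0908, 0.0931]
tool_rot: [2.201, 0.044, -2.2]
contact_force: [0.7, -3.6, 3.1]
opening: 0.0002
```

```bash
python3 ps.py
```

```text
50.0833 tcp bed [ -25.8 -103.2   27.8] F bed [ 2.1 -3.6  2.4]
```

Request:
drive_tool(
  commands="1 0 -0.07 0 0;1 0 -0.14 0 0;1 0 -0.21 0 0;1 0 -0.28 0 0;1 0 -0.35 0 0;1 0 -0.40 0 0;1 0 -0.45 0 0;1 0 -0.48 0 0",
)

```text
t: 50.75
tool_pos: [0.5713, -0.0713, 0.0931]
tool_rot: [2.201, 0.045, -2.2]
contact_force: [-0.4, -6.0, 4.9]
opening: 0.0002
```

```bash
python3 ps.py
```

```text
50.75 tcp bed [-25.7 -83.7  27.7] F bed [ 1.9 -5.9  4.6]
```

Request:
drive_tool(
  commands="1 0 -0.03 0 0;1 0 -0.06 0 0;1 0 -0.09 0 0;1 0 -0.12 0 0",
)

```text
t: 51.08
tool_pos: [0.5712, -0.0695, 0.0933]
tool_rot: [2.198, 0.038, -2.196]
contact_force: [0.1, -17.3, 2.1]
opening: 0.0001
```

```bash
python3 ps.py E
```

```text
51.0833 tcp bed [-25.6 -81.9  27.8] F bed [  0.4 -17.2   2.2]
top N 968 1348 ang 92.1 tilt 0.34 mid [0.4626 2.8853 0.1109] ends [ 0.5735 -0.1434  0.0931] [0.562  0.1719 0.0949]
top tube top-surface y range [-68.5 -36.8 137.9 138.9] stop face y [110.7 111.1 111.2 111.4]
side tube top-surface y range [-98.1 -92.4 138.  143.1] stop face y [110.3 111.8 112.3 114.5]
```

View pics/E_c.png

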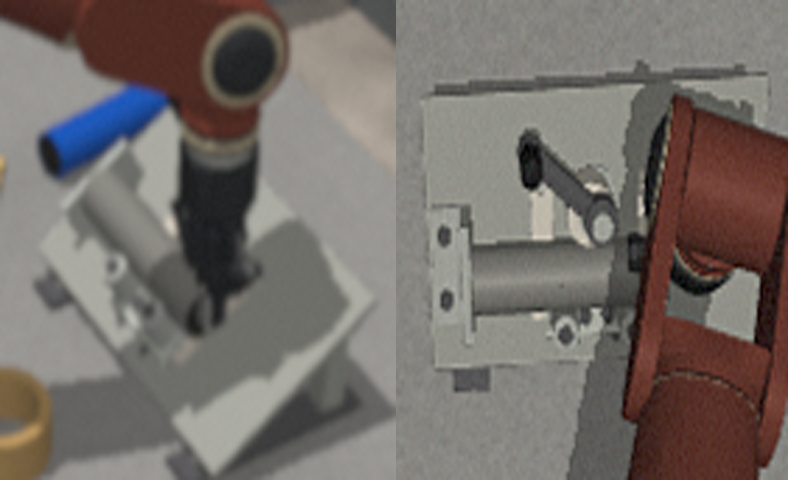

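Request:
drive_tool(
  commands="1 0 0.05 0 0;1 0 0.1 0 0;1 0 0.15 0 0;1 0 0.3 0 0;1 0 0.5 0 0;1 -1 0.6 0 0;1 -2 0.6 0 0;1 -3 0.6 0 0",
)

```text
t: 51.85
tool_pos: [0.5708, -0.0907, 0.2127]
tool_rot: [2.198, 0.046, -2.205]
contact_force: [0.8, -0.7, 1.4]
opening: 0.0002
```

Request:
drive_tool(
  commands="1 -1 0 1 0;1 -2 1 2 0;1 -2 2 3 0;1 -2 3 4 0;1 -2 3 4 0;1 -2 3 4 0",
)

```text
t: 52.35
tool_pos: [0.4147, -0.2192, 0.2937]
tool_rot: [2.202, 0.041, -2.2]
contact_force: [0.6, 0.3, 0.1]
opening: -0.0002
```

```bash
python3 ps.py F; python3 ang.py D F; python3 - <<'E'
from bed import *
from fit import fit
for n in("top","side"):
    x=fit("F",n,w(-24,30,29),np.radians(92.7))
    dd=R.T@np.array([np.cos(x[3]),np.sin(x[3]),np.tan(x[4])])
    b=bedc(x[:3]+(np.array([.0023,.0025,.0039]) if n=="side" else 0))
    for y in(-35,35): print(n,y,(b+dd*(y-b[1])/dd[1]).round(1))
E
```

```text
52.35 tcp bed [ -66.9 -224.   283.1] F bed [ 0.6  0.3 -0.2]
top N 1454 2190 ang 92.97 tilt 1.34 mid [0.3496 4.2415 0.1918] ends [ 0.5778 -0.1621  0.0889] [0.5605 0.1715 0.0967]
top tube top-surface y range [-69.  -68.1 138.  138.9] stop face y [110.7 111.1 111.2 111.4]
side tube top-surface y range [-71.9 -68.6 135.1 141.7] stop face y [112.5 114.2 114.6 120.6]
D side 55 bearing med a 1.919 mean 1.903 fit a 1.967 perp off -2.4
D top 110 bearing med a 1.922 mean 1.93 fit a 1.905 perp off 0.7
F side 29 bearing med a 1.818 mean 1.816 fit a 1.887 perp off -3.2
F top 104 bearing med a 1.924 mean 1.93 fit a 1.892 perp off 1.5
top N 1199 1597 ang 92.24 tilt 0.25 mid [0.4783 2.3015 0.1041] ends [ 0.5714 -0.0756  0.0937] [0.5623 0.1572 0.0948]
top -35 [-25.  -35.   28.2]
top 35 [-24.3  35.   28.2]
side N 414 664 ang 92.88 tilt -0.56 mid [0.4439 2.4509 0.0665] ends [ 0.5703 -0.0646  0.0911] [0.5594 0.1512 0.089 ]
side -35 [-23.5 -35.   28.2]
side 35 [-24.1  35.   27.7]
```

View pics/F_c.png

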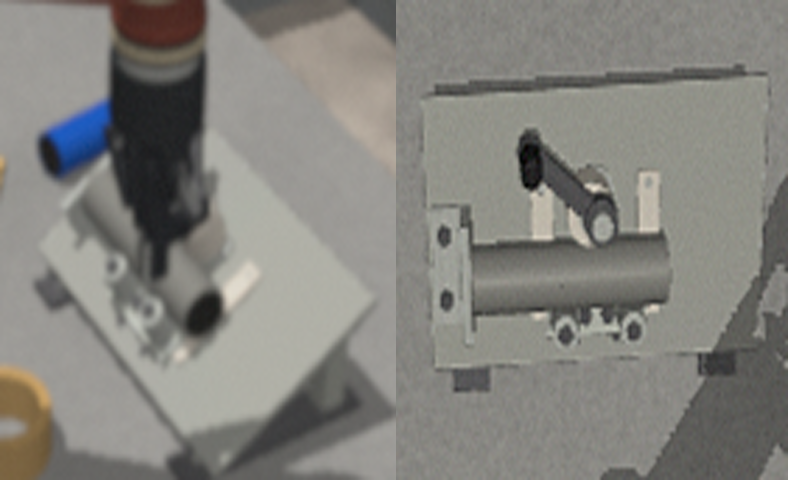

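View pics/F_top.png

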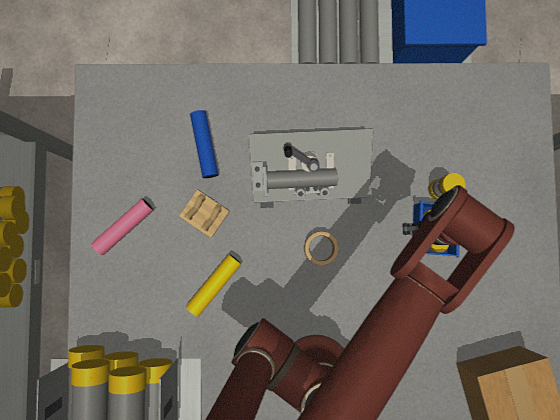

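```bash
python3 -c "
from station import ctrl
ctrl.finish_job()"
```

```text
the job is handed in; nothing more can be done
```

I laid the offcut in the guide against both posts, set the lever, slid the offcut on to the stop and handed the job in at about 52 s with the arm clear.

**How the lever was set:** I first swung it until the roller pressed on the offcut, at a of about 2.245. I then backed it off in three steps, testing with short pushes that kept the end at least 35 mm short of the stop:

| Lever angle a (rad) | Push on the offcut |
|---|---|
| 2.16 | stuck at 12 N, so squeezed |
| 2.05 | slid at 5 to 7 N |
| 2.00 | slid at about 3 N |
| 1.925 (final) | slid at about 3 N, up to 6 N near the stop |

I judge the offcut to be free at the final angle, with 0.6 to 1.4 mm of play.

**Last checks:** The push force rose to 17 N when the offcut reached the stop. In the last top view its rear end is at bed y of about -69 mm, against -70 mm expected, and its axis still lies along the posts. The lever had not moved from 1.925. The tub, core and tape look undisturbed in the last top view, though the arm partly hides the tub and core.

**What failed or disagreed:**
- **Regrasp:** the first grasp would have run the last joint out of range, so I set the offcut back on its rest and gripped it again with the wrist turned half round.
- **First contact angle:** the contact felt through the knob came later than true contact, because friction in the grip hid it. That is why the setting took three corrections.
- **Play:** it is worked out from the lever angle and the push forces, not measured directly.
- **Final lever reading:** the side camera gave 1.82, but the gripper was partly blocking that view, so I trusted the top camera.

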